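# Tip the teaspoon out of the tall holder into the lunch box

## Task

Pack the teaspoon for lunch: slide the green cover of the lunch box all the way open, then take the tall blue holder and tip it low over the bay this uncovers, so that the teaspoon lying deep inside slides gently out and lies flat in the bay, not dropped from a height. Put the holder back as it was in its slanted wooden stand, and slide the cover fully shut over the spoon. Do not disturb the pepper mill, the glass of juice or the honey jar.

Things in the scene. Friction and masses are not known exactly. Their poses are not given: they have to be found in the camera images.
- holder: Tall square pot of blue plastic: 52 x 52 mm outside, 210 mm long, walls 4 mm, 0.15 kg, one end open. Origin: centre of the outside of its closed end; z runs to its mouth. Starts leaning in the stand, mouth up, z 45 degrees from vertical towards the stand's +x, y level along the stand's y, -x face looking up and out. Grip it across y, mid-length and firmly (else it pivots), tool tilted.
- teaspoon: Slippery steel teaspoon, 139 x 30 x 10 mm, 0.04 kg, friction about 0.22: it slides when the pot's mouth points about 15 degrees below level, surely at 30. Origin: centre of its underside; x along its length, z through its thickness. Starts inside the holder, against its closed end and along its lower (+x) wall, its upper end about 63 mm below the mouth, too deep for the fingers.
- stand: Fixed wooden easel, 90 mm wide, origin on the worktop; open front (-x), back board leaning 45 degrees from vertical to +x. The holder rests on a ledge square to the board, between two cheeks (5 mm play each side; 58 mm up from the ledge along the board, 36 mm forward of it), behind a lip 12 mm high, 6 mm before the holder. Put the holder in by lowering it along the board.
- stand_seat (a point): Point on the stand's ledge where the centre of the holder's closed end rests; 50 mm before the stand's origin along its x and 46 mm above the worktop; axes as the stand's.
- lunch_box: Grey plastic lunch box fixed to the worktop, 176 (x) x 207 (y) mm, walls 36 mm high, rails along its two short ends (y = -0.1 and +0.1) up to 48 mm. Two equal bays, 80 (x) x 190 (y) mm, floor 5 mm thick: the cutlery bay on its +x side and an empty bay on its -x side. Origin: centre of its underside.
- cutlery_bay (a point): Centre of the floor of the cutlery bay (80 x 190 mm, long side along y), 5 mm above the worktop; axes as the box's.
- cover (a joint): Slide of the green cover in m: 0 is fully shut over the cutlery bay, 0.087 is fully open (the cover then lies over the other bay). Grows towards the box's -x. Stops at both ends; friction about 1.5 N, it stays where it is left. It may start slightly open.
- cover_grip (a point): Middle of the upright grip rib on the cover: 12 mm thick (along the box's x), 70 mm long (along its y), 22 mm high, its top 11 mm above this point and the cover's upper face 11 mm below it. It moves with the cover.
- pepper_mill: Wooden pepper mill, 58 mm across, 150 mm tall, standing beyond one end of the lunch box; origin centre of its underside. Must not be disturbed: too tall for the holder to be tipped over it.
- juice_glass: Glass of orange juice, 76 mm across, 95 mm tall, standing beyond the other end of the lunch box; origin centre of its underside. Must not be disturbed.
- honey_jar: Honey jar, 61 mm across, 111 mm tall, standing behind the stand; origin centre of its underside. Must not be disturbed.
- holder_mouth (a point): Centre of the holder's open mouth, 210 mm from its origin along its z; axes as the holder's.

How it is judged:
By the outcome, as a careful person would: the job done as asked, in the order asked, and still so for the second after the job is handed in, with the robot touching nothing.
It also fails if it takes over 72 s, if anything falls off the work surface, if the arm or the gripper's body presses on something with over 40 N, if the wrist force passes 120 N, or if a joint passes its speed limit or range.

## Robot

A 6-joint arm with a two-finger parallel gripper is mounted at the origin on a cart in front of the work surface, level with it; the furniture and walls round the work are solid. World frame = base frame: x ahead of the robot, y to its left, z up, the work surface at z = 0. Lengths are in m, angles in rad, forces in N, time in s.
With the tool pointing down it reaches from about 0.325 to 0.9 m from the base axis. Payload 6.1 kg.
Tool frame: the origin (TCP) lies on the centre line of the jaws, within the pads' length; the fingertips stand ahead of it and the grasp point (between the pads) lies 2 mm behind it (manip.tcp_to_tips is the z of the fingertips in the tool frame, in m); z points along the fingers, y is the line along which they close (so a half turn about z gives the same grasp; the last joint's range is limited). The gripper opens to 85 mm and grips with 20 to 120 N. Pads are 22 mm wide; open, the fingers measure 114 mm over their backs; the gripper's body (76 mm by 85 mm) begins 54 mm behind the grasp point. The pads swing forward as they close: fully open they stand 13 mm farther back than shut.
Start: joints at [-1.475, 0.22, 1.526, -0, 1.395, -0.126], TCP at [0.137, -0.61, 0.248] pointing down, gripper open.
Joint ranges: [-2.98, 2.98], [-0.91, 2.08], [0.09, 2.57], [-1.24, 4.39], [0.2, 2.65], [-2.68, 2.68]. Speed limits (rad/s): [2.57, 2.57, 3.01, 3.14, 3.14, 3.14].

## Interface

Orientations are given as a unit quaternion [x, y, z, w].
In Python, from bench import manip, eyes gives the robot as it stands.
- The arm moves only by the tool drive_tool, never from a script. Its argument "commands" is one flat list of numbers, 7 for each row, row after row: the shift along the tool's x, y, z in m, then the turn, a rotation vector about the tool's x, y, z in degrees, then the finger opening in m, from 0 to 0.0854. In form: [tx, ty, tz, ax, ay, az, grip, tx, ty, tz, ax, ay, az, grip, ...]. A call has exactly 10 rows; each row shifts and turns the commanded pose from where the row before left it, along the tool's axes as they then stand; what a row does not reach is not made up. A row lasts 1/8 s, in which the tool goes at most 62.5 mm and 10.7 degrees, less where a joint would pass 70% of its speed; a pose out of reach is approached as far as the arm can. A call is refused whole if a number of a shift passes 0.0625 or a number of a turn 10.7, either way. A call with a gripper value outside its range is refused whole. The fingers move at their own pace and stop on an object; "newtons" is the grip in N (left out, the last holds). Time passes only in rows, so rows that do not move let the fingers close, or fill a call up. It gives the time, the measured TCP pose, the force, the opening and the grip force at its end, in the units of the state.
- manip.sense(): the state, without advancing time (a new reading comes with each control period).
- eyes.snapshot(name): name is "side" or "top"; returns a dict with "color" (400x640x3 uint8, red, green, blue), "mtx" (3x3 intrinsics, pixels), "extrinsics" (4x4, takes a point from world to camera coordinates). Camera axes: x right, y down, z forward; pixel columns grow to the right and rows downward; lengths in m; the calibration is good to about 2 mm. A picture is of the moment at which its call begins. There is no depth.
- manip.close_job(): hands the job in; it is judged then, once.
The state is a dict: "time_s": time; "joint_pos": joint angles; "qd": joint speeds; "tau": joint torques, N m; "tcp_pos": TCP position; "tcp_rot": TCP orientation; "wrist_force": force on the tool from outside, world axes, zero at the start; "moment": the same for the moment, N m; "opening": finger opening in m; "grasp_force": force on a finger pad.
Only numpy, scipy, OpenCV 4.12 (cv2) and the standard library are available. Lean on these libraries where they do the work, as an engineer would, in place of code of your own. Each camera call takes 0.05 s, during which the arm holds its last target. There are 200 camera calls.

## Working session

There is one attempt and no reset: what is moved stays moved. The work goes in short steps, Python scripts to look and compute and a tool call to move; the robot and the scene stay as the last step left them, time stands still between calls to the robot, and variables do not carry over. Pictures are saved under pics/ and viewed, at most 10 in all, crops included, and the job is handed in when it is done.

Besides the shell and the picture viewer there is one more tool, called after ">>>" as a command line: name --argument value ..., lists and objects as JSON in quotes. drive_tool: Moves the arm, as the interface text tells. Its arguments: {"type":"object","properties":{"commands":{"type":"array","items":{"type":"number"}},"newtons":{"type":"number"}},"required":["commands"]}

```bash
ls; mkdir -p pics; python3 - <<'E'
from bench import manip, eyes
import cv2, numpy as np
s=manip.sense(); print(s); print(manip.tcp_to_tips)
for n in("side","top"):
    d=eyes.snapshot(n); cv2.imwrite(f"pics/{n}0.png",d["color"][:,:,::-1]); print(n,d["mtx"].tolist(),np.round(d["extrinsics"],4).tolist())
    np.savez(n+"0.npz",**d)
E
```

```text
pics
{'time_s': 0.0, 'joint_pos': array([-1.47509465e+00,  2.21252132e-01,  1.52763136e+00, -2.97236260e-06,
        1.39470603e+00, -1.26088955e-01]), 'qd': array([ 0.00053669, -0.00108354,  0.00031717,  0.00057889, -0.00024996,
        0.0017399 ]), 'tau': array([-1.80384777e-03, -4.96901643e+01, -3.89394844e+01, -7.47960767e-04,
        1.10872759e-02, -5.39300061e-06]), 'tcp_pos': array([ 0.13743123, -0.60910351,  0.24717239]), 'tcp_rot': array([ 9.93856889e-01,  1.10668364e-01,  1.37065625e-05, -9.98345458e-04]), 'wrist_force': array([-0.65523519, -0.37920658,  0.55497181]), 'moment': array([ 0.0468573 , -0.01222946, -0.03861708]), 'grasp_force': 0.0, 'opening': 0.08526230966329891}
0.017
side [[364.79951050301764, 0.0, 322.81595075833746], [0.0, 364.79951050301764, 194.93368569991867], [0.0, 0.0, 1.0]] [[-0.9998, -0.0192, -0.0041, 0.5861], [-0.007, 0.5428, -0.8399, 0.1155], [0.0184, -0.8397, -0.5428, 1.2711], [0.0, 0.0, 0.0, 1.0]]
top [[456.007252640682, 0.0, 319.534814877561], [0.0, 456.007252640682, 195.5910698409048], [0.0, 0.0, 1.0]] [[0.026, -0.9996, 0.0133, 0.0017], [-0.9954, -0.0271, -0.0924, 0.6093], [0.0927, -0.0109, -0.9956, 1.737], [0.0, 0.0, 0.0, 1.0]]
```

View pics/side0.png

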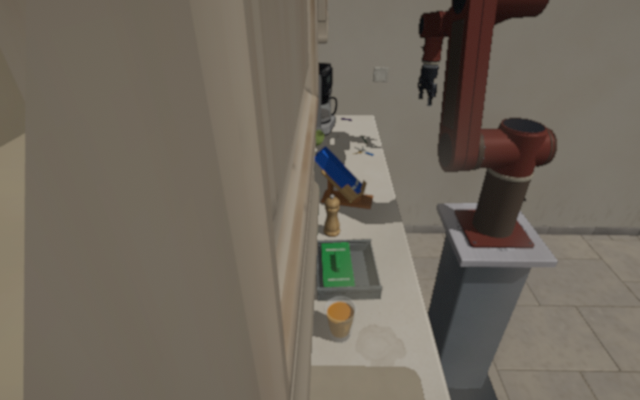

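View pics/top0.png

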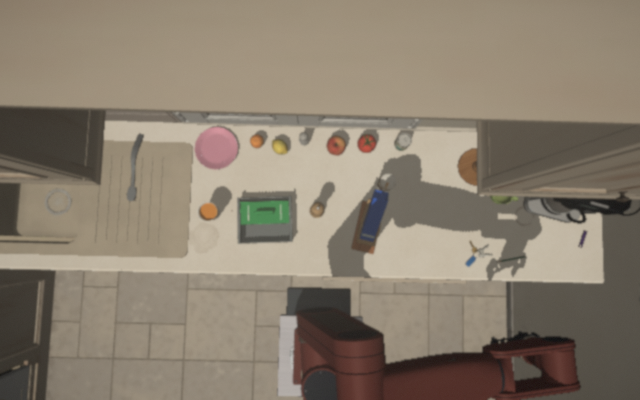

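The top view shows the box (265,217), mill (317,209), glass (208,211), stand and holder (370,220), and the honey jar near (382,184). I'll enlarge these.

```bash
python3 - <<'E'
import cv2
t=cv2.imread("pics/top0.png"); s=cv2.imread("pics/side0.png")
a=cv2.resize(t[170:270,190:410],None,fx=3.6,fy=3.6,interpolation=cv2.INTER_CUBIC) 
cv2.imwrite("pics/ca.png",a)
b=cv2.resize(s[135:350,305:415],None,fx=2.75,fy=2.75,interpolation=cv2.INTER_CUBIC)
c=cv2.resize(t[165:260,335:415],None,fx=6.2,fy=6.2,interpolation=cv2.INTER_CUBIC)
import numpy as np
h=max(b.shape[0],c.shape[0]); 
p=lambda i:np.pad(i,((0,h-i.shape[0]),(0,0),(0,0)))
o=np.hstack([p(b),p(c)]);cv2.imwrite("pics/cb.png",o);print(o.shape,b.shape)
E
```

```text
(591, 798, 3) (591, 302, 3)
```

View pics/ca.png

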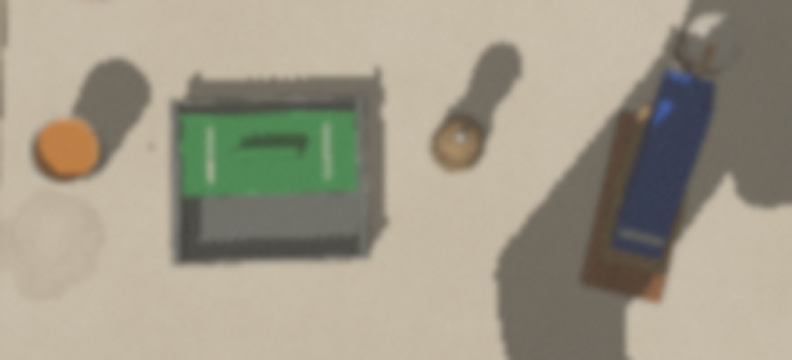

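View pics/cb.png

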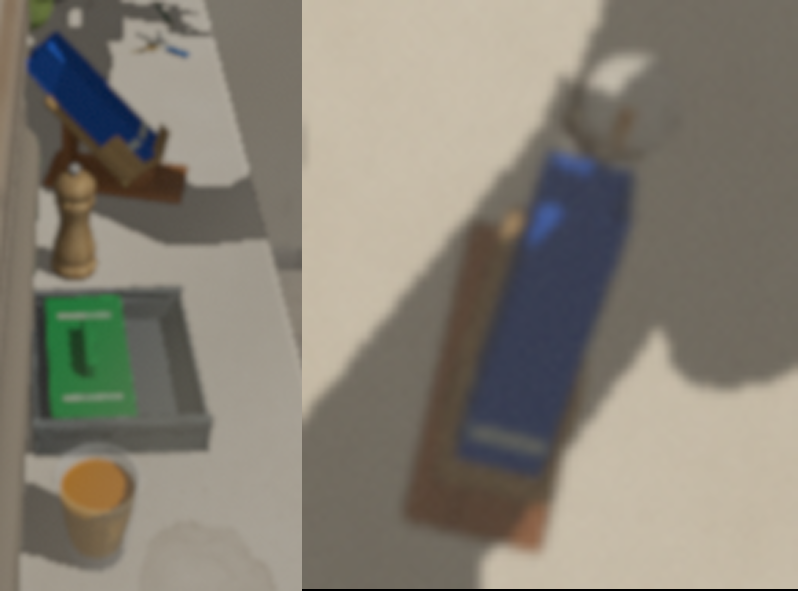

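```bash
cat > h.py <<'E'
import numpy as np, cv2
from scipy.optimize import least_squares
from scipy.spatial.transform import Rotation as R
C={n:np.load(n+"0.npz") for n in("side","top")}
def proj(n,P):
    P=np.atleast_2d(P); E=C[n]["extrinsics"]; q=(P@E[:3,:3].T+E[:3,3])@C[n]["mtx"].T
    return q[:,:2]/q[:,2:]
def cr(p,f,o): return (np.array(p,float)+.5)/f-.5+np.array(o)
def pl(p,P): # p=(x,y,yaw)
    return np.atleast_2d(P)@R.from_euler('z',p[2]).as_matrix().T+[p[0],p[1],0]
s=.5**.5
H=np.array([[s,0,s],[0,1,0],[-s,0,s]])  # holder axes (cols) in stand frame
def hold(p,P): return pl(p,np.atleast_2d(P)@H.T+[0,0,.046])
E
cat > fit.py <<'E'
from h import *
A=lambda p:cr(p,3.6,(190,170)); B=lambda p:cr(p,2.75,(305,135)); Cc=lambda p:cr(np.array(p)-[302,0],6.2,(335,165))
bx,by=.088,.1035
ob=[("top",A((173,100)),(bx,by,.048)),("top",A((174,264)),(-bx,by,.048)),("top",A((368,257)),(-bx,-by,.048)),("top",A((358,97)),(bx,-by,.048)),
 ("side",B((210,418)),(-bx,by,.048)),("side",B((182,290)),(-bx,-by,.048)),("side",B((210,446)),(-bx,by,0))]
f=lambda p:np.concatenate([proj(n,pl(p,P))[0]-q for n,q,P in ob])
rb=least_squares(f,[.5,.2,0],loss='soft_l1');print("box",rb.x,np.round(f(rb.x).reshape(-1,2),1).tolist())
m=.026
oh=[("top",Cc((550,152)),(m,m,.21)),("top",Cc((633,175)),(m,-m,.21)),("top",Cc((457,455)),(-m,m,0)),("top",Cc((540,475)),(-m,-m,0)),("side",B((57,33)),(-m,-m,.21)),("side",B((28,78)),(m,m,.21))]
g=lambda p:np.concatenate([proj(n,hold(p,P))[0]-q for n,q,P in oh])
rs=least_squares(g,[.5,-.2,-.3],loss='soft_l1');print("seat",rs.x,np.round(g(rs.x).reshape(-1,2),1).tolist())
def cyl(o):
    k=lambda p:np.concatenate([proj(n,[p[0],p[1],z])[0]-q for n,q,z in o]); r=least_squares(k,[.5,0]);return r.x,np.round(r.fun,1)
print("mill",cyl([("top",A((461,131)),.15),("side",B((75,168)),.15),("side",B((75,270)),.005)]))
print("glass",cyl([("top",A((68,148)),.08),("side",B((97,485)),.08),("side",B((97,545)),.01)]))
print("honey",cyl([("top",Cc((625,105)),.08)]))
# overlay
t=C["top"]["color"][:,:,::-1]; sd=C["side"]["color"][:,:,::-1]
F=4.5
def draw(n,off,sz):
    im=cv2.resize(C[n]["color"][off[1]:off[1]+sz[1],off[0]:off[0]+sz[0],::-1].copy(),None,fx=F,fy=F,interpolation=cv2.INTER_CUBIC)
    def poly(P,c):
        q=((proj(n,P)-off+.5)*F).astype(int).reshape(-1,1,2); cv2.polylines(im,[q],True,c,1)
    rect=lambda x0,x1,y0,y1,z:[(x0,y0,z),(x1,y0,z),(x1,y1,z),(x0,y1,z)]
    poly(pl(rb.x,rect(-bx,bx,-by,by,.048)),(0,0,255)); poly(pl(rb.x,rect(-bx,bx,-by,by,0)),(255,0,255))
    poly(pl(rb.x,rect(.004,.084,-.095,.095,.036)),(0,255,255))
    for x in(-m,m): poly(hold(rs.x,[(x,-m,0),(x,m,0),(x,m,.21),(x,-m,.21)]),(0,255,255) if x<0 else (0,0,255))
    poly(pl(rs.x,rect(-.05,.15,-.045,.045,0)),(255,0,255))
    return im
a=draw("top",(200,175),(165+10,85)); b=draw("side",(305,140),(90,120))
cv2.imwrite("pics/ov1.png",draw("top",(235,170),(165,100))); cv2.imwrite("pics/ov2.png",b); print(b.shape)
np.savez("fit.npz",box=rb.x,seat=rs.x)
E
python3 fit.py
```

```text
box [0.51290271 0.2243902  0.05674075] [[-0.6, -0.9], [-0.3, -0.1], [0.6, 0.2], [2.2, -1.6], [1.5, 0.2], [0.2, -2.5], [-0.0, 2.2]]
seat [ 0.45652269 -0.16494301 -0.20230299] [[-0.7, -0.4], [0.2, -0.8], [-0.2, 1.6], [-0.1, 1.5], [0.3, -1.8], [-2.0, -3.9]]
mill (array([0.55640862, 0.02995487]), array([-1.4,  0.9, -0.2, -0.3, -0.6, -1.9]))
glass (array([0.53589051, 0.43482754]), array([-1. ,  0. ,  0.3,  1.2, -0.3, -2. ]))
honey (array([ 0.66444893, -0.2335725 ]), array([-0.,  0.]))
(540, 405, 3)
```

View pics/ov1.png

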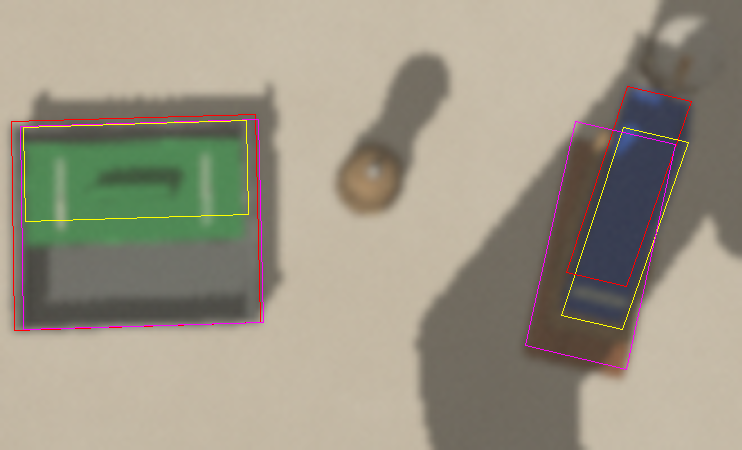

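View pics/ov2.png

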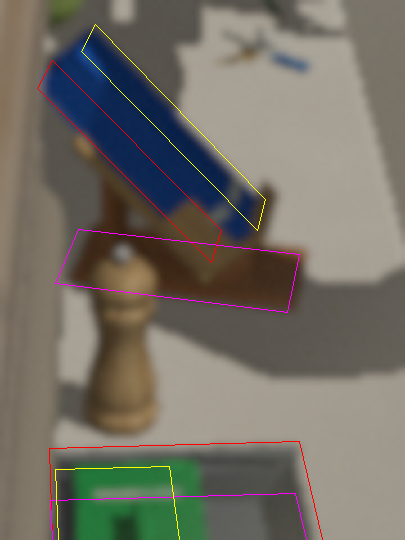

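```bash
cat > seg.py <<'E'
from h import *
def blob(n,kind,win):
    x0,y0,x1,y1=win; im=C[n]["color"].astype(float); 
    c=im[...,1]-im[...,[0,2]].max(-1) if kind=='g' else im[...,2]-im[...,:2].max(-1)
    c=cv2.resize(c[y0:y1,x0:x1],None,fx=8,fy=8,interpolation=cv2.INTER_CUBIC)
    th=np.percentile(c[c>10],60)*.5
    m=(c>th).astype(np.uint8)
    m=cv2.morphologyEx(m,cv2.MORPH_CLOSE,np.ones((45,45)))
    k=max(cv2.findContours(m,cv2.RETR_EXTERNAL,cv2.CHAIN_APPROX_NONE)[0],key=cv2.contourArea)
    return (k[:,0]+.5)/8-.5+np.array([x0,y0])
def quad(k):
    # fit 4 lines to contour, starting from approxPoly
    kk=k.astype(np.float32)
    for e in np.arange(.5,8,.1):
        a=cv2.approxPolyDP(cv2.convexHull(kk),e,True)[:,0]
        if len(a)==4: break
    L=[]
    for i in range(4):
        p,q=a[i],a[(i+1)%4]; d=(q-p)/np.linalg.norm(q-p); r=kk-p; t=r@d/np.linalg.norm(q-p)
        s=(abs(r@[-d[1],d[0]])<1.2)&(t>.15)&(t<.85)
        v=cv2.fitLine(kk[s],cv2.DIST_HUBER,0,.01,.01)[:,0]; L.append(v)
    out=[]
    for i in range(4):
        u,v=L[i-1],L[i]; out.append(u[2:]+u[:2]*np.linalg.solve(np.c_[u[:2],-v[:2]],v[2:]-u[2:])[0])
    return np.array(out)
def tri(qt,qs):
    r=[least_squares(lambda P:np.r_[proj("top",P)[0]-a,proj("side",P)[0]-b],[.5,.1,.05]) for a,b in zip(qt,qs)]
    return np.array([i.x for i in r]),[np.round(i.fun,1).tolist() for i in r]
if __name__=="__main__":
    qt=quad(blob("top",'g',(225,185,305,255))); qs=quad(blob("side",'g',(312,235,365,300)))
    print(np.round(qt,1).tolist(),np.round(qs,1).tolist())
    order=lambda q,sx,sy: q[np.lexsort((0*q[:,0],))]
    def lab(q): # sort by angle
        c=q-q.mean(0); return q[np.argsort(np.arctan2(c[:,1],c[:,0]))]
    qt=lab(qt);qs=lab(qs)
    # top: order TL,TR,BR,BL => (+x+y),(+x-y),(-x-y),(-x+y); side: TL=(+x,-y),TR=(-x,-y),BR=(-x,+y),BL=(+x,+y)
    qs=qs[[3,0,1,2]]
    P,r=tri(qt,qs); print(np.round(P,4).tolist(),r)
    print("centre",P.mean(0),"sizes",np.linalg.norm(P-np.roll(P,1,0),axis=1))
    d=P[0]+P[3]-P[1]-P[2]; print("yaw",np.arctan2(-d[0],d[1]))
    for n,w in(("top",(345,175,400,255)),("side",(308,140,375,205))):
        k=blob(n,'b',w); np.save(n+"_b.npy",k); print(n,np.round(quad(k),1).tolist())
E
python3 seg.py
```

```text
[[288.20001220703125, 199.6999969482422], [289.0, 222.6999969482422], [240.39999389648438, 224.1999969482422], [239.60000610351562, 201.6999969482422]] [[348.20001220703125, 241.1999969482422], [354.3999938964844, 285.6000061035156], [323.1000061035156, 287.0], [320.3999938964844, 243.10000610351562]]
[[0.578, 0.3228, 0.0446], [0.59, 0.1376, 0.0417], [0.5024, 0.1316, 0.0454], [0.4928, 0.3159, 0.0443]] [[0.0, -0.6, 0.4, 0.0], [0.0, -0.4, 0.3, 0.0], [0.1, -0.5, 0.4, 0.0], [0.1, -0.7, 0.5, 0.0]]
centre [0.54081257 0.2269735  0.04400144] sizes [0.08546424 0.18560069 0.0879003  0.18450185]
yaw 0.058223866172565995Traceback (most recent call last):
  File "seg.py", line 42, in <module>
    k=blob(n,'b',w); np.save(n+"_b.npy",k); print(n,np.round(quad(k),1).tolist())
                                                             ~~~~^^^
  File "seg.py", line 21, in quad
    v=cv2.fitLine(kk[s],cv2.DIST_HUBER,0,.01,.01)[:,0]; L.append(v)
      ~~~~~~~~~~~^^^^^^^^^^^^^^^^^^^^^^^^^^^^^^^^
cv2.error: OpenCV(4.12.0) /io/opencv/modules/imgproc/src/linefit.cpp:50: error: (-215:Assertion failed) count > 0 in function 'fitLine2D_wods'
```

```bash
cat > fh.py <<'E'
from seg import *
m=.026
cor=[(x,y,z) for x in(-m,m) for y in(-m,m) for z in(0,.21)]
K={n:blob(n,'b',w)[::6] for n,w in(("top",(345,175,400,255)),("side",(308,140,375,205)))}
def res(p,ns):
    o=[]
    for n in ns:
        h=cv2.convexHull((proj(n,hold(p,cor))*1).astype(np.float32))
        o+=[cv2.pointPolygonTest(h,(float(a),float(b)),True) for a,b in K[n]]
    return np.array(o)
for ns in(("top","side"),("top",),("side",)):
    r=least_squares(res,[.4565,-.165,-.2],args=(ns,),loss='cauchy',f_scale=.4,diff_step=1e-3)
    print(ns,np.round(r.x,4),r.cost,[np.round(np.percentile(res(r.x,(n,)),[5,25,50,75,95]),1).tolist() for n in ns])
E
python3 fh.py
python3 - <<'E'
import re
s=open('seg.py').read(); open('seg.py','w').write(s[:s.index('    for n,w in(("top"')])
E
```

```text
('top', 'side') [ 0.4572 -0.162  -0.2081] 52.44532478494107 [[-0.2, 0.1, 1.1, 1.8, 2.2], [0.1, 0.4, 1.0, 2.0, 7.5]]
('top',) [ 0.4584 -0.1619 -0.2128] 22.115991435259748 [[-0.0, 0.1, 1.1, 1.8, 2.3]]
('side',) [ 0.4555 -0.171  -0.0832] 26.87284745015915 [[-0.2, 0.1, 0.8, 2.2, 6.9]]
```

```bash
python3 - <<'E'
from h import *
for n,y,x0,x1 in(("top",205,362,392),("top",225,352,385),("side",170,312,362)):
    im=C[n]["color"].astype(int); print(n,y,x0,(im[y,x0:x1,2]-im[y,x0:x1,0]).tolist())
im=C["top"]["color"].astype(int); print((im[180:250,375,2]-im[180:250,375,0]).tolist())
E
sed -i "s/    th=np.percentile.*/    th=np.percentile(c[c>10],60)*.5 if kind=='g' else 5/; s/im\[...,2\]-im\[...,:2\].max(-1)/im[...,2]-im[...,0]/; s/np.ones((45,45))/np.ones((45,45)) if kind=='g' else np.ones((21,21))/" seg.py
python3 fh.py
```

```text
top 205 362 [-31, -32, -32, -31, -28, -25, -18, -3, 13, 27, 30, 27, 26, 25, 25, 26, 25, 26, 26, 25, 24, 26, 25, 19, 5, -9, -16, -17, -16, -17]
top 225 352 [-17, -16, -17, -18, -23, -29, -30, -27, -26, -25, -13, 4, 17, 23, 25, 26, 25, 25, 26, 26, 25, 26, 26, 26, 26, 24, 15, -4, -16, -18, -17, -17, -18]
side 170 312 [-22, -18, -14, -12, -11, -11, -11, -12, -14, -26, -35, -24, 3, 38, 62, 70, 71, 67, 70, 69, 69, 68, 69, 68, 68, 69, 68, 67, 66, 65, 63, 63, 63, 61, 52, 32, 11, -4, -12, -16, -17, -18, -18, -18, -18, -17, -18, -17, -19, -18]
[-23, -21, -19, -18, -18, -16, -16, -15, -9, 11, 33, 34, 28, 25, 25, 27, 28, 43, 67, 78, 74, 57, 39, 29, 26, 25, 25, 25, 26, 25, 26, 25, 25, 25, 25, 26, 25, 25, 25, 26, 27, 26, 25, 26, 25, 26, 25, 27, 26, 25, 25, 24, 20, 16, 12, 4, -4, -11, -15, -21, -25, -27, -28, -26, -26, -27, -32, -33, -32, -32]
('top', 'side') [ 0.46   -0.1634 -0.2251] 33.5783875957584 [[0.0, 0.2, 0.6, 1.0, 1.4], [-0.3, -0.0, 0.4, 0.9, 7.1]]
('top',) [ 0.4616 -0.1642 -0.2225] 15.09766567680328 [[0.1, 0.2, 0.5, 1.1, 1.5]]
('side',) [ 0.461  -0.1613 -0.2532] 18.096212046215857 [[-0.4, 0.0, 0.4, 0.8, 7.3]]
```

```bash
sed -i "s/else 5$/else (0 if n=='top' else 18)/" seg.py; cat >> fh.py <<'E'
print()
for ns in(("top","side"),("top",),("side",)):
    p=np.array([.46,-.1634,-.225])
    for it in range(4):
        k=abs(res(p,ns))<2.2
        # 4th param: uniform inset bias
        r=least_squares(lambda q:(res(q[:3],ns)-q[3])[k],np.r_[p,.4],diff_step=1e-3); p=r.x[:3]
    print(ns,np.round(r.x,4),k.mean(),np.std(r.fun))
E
python3 fh.py
```

```text
('top', 'side') [ 0.46   -0.1661 -0.2024] 33.98630919957153 [[0.0, 0.2, 0.3, 0.5, 0.8], [0.1, 0.3, 0.8, 1.4, 7.3]]
('top',) [ 0.46   -0.1657 -0.207 ] 8.537995699650939 [[0.0, 0.2, 0.3, 0.5, 0.8]]
('side',) [ 0.4572 -0.1685 -0.1411] 23.79856864167013 [[-0.1, 0.1, 0.6, 1.7, 7.2]]

('top', 'side') [ 0.4602 -0.1658 -0.2079  0.521 ] 0.918429003021148 0.4192657812079552
('top',) [ 0.4592 -0.166  -0.2048  0.3665] 1.0 0.2174508261488122
('side',) [ 0.4617 -0.1597 -0.2644  0.7287] 0.8363636363636363 0.41546582618324085
```

```bash
cat > plan.py <<'E'
from h import *
from bench import manip
SEAT=np.array([.4597,-.1658,-.206]); YB=.058
def Rt(z,y):
    z=np.array(z,float);z/=np.linalg.norm(z);y=np.array(y,float);y-=z*(y@z);y/=np.linalg.norm(y)
    return R.from_matrix(np.c_[np.cross(y,z),y,z])
RB=R.from_euler('z',YB)
COV=Rt([0,0,-1],RB.apply([1,0,0]))           # tool down, closing along box x
def go(segs,cur=None):
    """segs: list of (pos,Rot,rows,grip). prints rows of 7; returns final pose"""
    s=manip.sense(); p,r=(s["tcp_pos"],R.from_quat(s["tcp_rot"])) if cur is None else cur
    print("t",round(s["time_s"],2),"p",np.round(s["tcp_pos"],4),"F",np.round(s["wrist_force"],1),"op",round(s["opening"],4),"q",np.round(s["joint_pos"],2))
    rows=[]
    for P,Q,n,g in segs:
        P=np.array(P,float); w=(r.inv()*Q).as_rotvec()/n; d=(P-p)/n
        for _ in range(n):
            rows.append([*np.round(r.inv().apply(d),4),*np.round(np.degrees(w),2),g])
            p=p+r.apply(rows[-1][:3]); r=r*R.from_rotvec(np.radians(rows[-1][3:6]))
    a=np.array(rows); print("max",abs(a[:,:3]).max(),abs(a[:,3:6]).max(),"rows",len(a))
    for i in range(0,len(rows),10): print("["+", ".join(f"{v:g}" for q in rows[i:i+10] for v in q)+"]")
E
python3 - <<'E'
from plan import *
w=R.from_quat(manip.sense()["tcp_rot"]); mid=R.concatenate([w,COV]).mean()
go([((.42,-.25,.32),mid,10,.085),((.541,.227,.16),COV,10,.085)])
E
```

```text
t 0.1 p [ 0.1375 -0.6092  0.2473] F [-0.2  0.7 -0.8] op 0.0855 q [-1.48  0.22  1.53  0.    1.39 -0.13]
max 0.0492 4.03 rows 20
[0.0355, -0.0288, -0.0072, -0, -0, -4.03, 0.085, 0.0374, -0.0263, -0.0072, -0, -0, -4.03, 0.085, 0.0392, -0.0236, -0.0072, -0, -0, -4.03, 0.085, 0.0407, -0.0208, -0.0072, -0, -0, -4.03, 0.085, 0.0421, -0.0179, -0.0072, -0, -0, -4.03, 0.085, 0.0432, -0.0149, -0.0072, -0, -0, -4.03, 0.085, 0.0442, -0.0118, -0.0072, -0, -0, -4.03, 0.085, 0.0449, -0.0086, -0.0072, -0, -0, -4.03, 0.085, 0.0454, -0.0055, -0.0072, -0, -0, -4.03, 0.085, 0.0457, -0.0023, -0.0072, -0, -0, -4.03, 0.085]
[0.0453, -0.019, 0.0161, -0, -0.01, -4.03, 0.085, 0.0466, -0.0158, 0.0161, -0, -0.01, -4.03, 0.085, 0.0476, -0.0125, 0.0161, -0, -0.01, -4.03, 0.085, 0.0483, -0.0091, 0.016, -0, -0.01, -4.03, 0.085, 0.0488, -0.0057, 0.016, -0, -0.01, -4.03, 0.085, 0.0491, -0.0022, 0.016, -0, -0.01, -4.03, 0.085, 0.0492, 0.0012, 0.016, -0, -0.01, -4.03, 0.085, 0.049, 0.0047, 0.016, -0, -0.01, -4.03, 0.085, 0.0485, 0.0081, 0.016, -0, -0.01, -4.03, 0.085, 0.0478, 0.0115, 0.016, -0, -0.01, -4.03, 0.085]
```

>>> drive_tool --commands '[0.0355,-0.0288,-0.0072,0,0,-4.03,0.085,0.0374,-0.0263,-0.0072,0,0,-4.03,0.085,0.0392,-0.0236,-0.0072,0,0,-4.03,0.085,0.0407,-0.0208,-0.0072,0,0,-4.03,0.085,0.0421,-0.0179,-0.0072,0,0,-4.03,0.085,0.0432,-0.0149,-0.0072,0,0,-4.03,0.085,0.0442,-0.0118,-0.0072,0,0,-4.03,0.085,0.0449,-0.0086,-0.0072,0,0,-4.03,0.085,0.0454,-0.0055,-0.0072,0,0,-4.03,0.085,0.0457,-0.0023,-0.0072,0,0,-4.03,0.085]'

```text
time_s: 1.35
tcp_pos: [0.4206, -0.2487, 0.3202]
tcp_rot: [0.894, 0.447, -0.0, -0.0]
wrist_force: [0.6, -0.4, 0.5]
opening: 0.0851
grasp_force: 0.0
```

>>> drive_tool --commands '[0.0453,-0.019,0.0161,0,-0.01,-4.03,0.085,0.0466,-0.0158,0.0161,0,-0.01,-4.03,0.085,0.0476,-0.0125,0.0161,0,-0.01,-4.03,0.085,0.0483,-0.0091,0.016,0,-0.01,-4.03,0.085,0.0488,-0.0057,0.016,0,-0.01,-4.03,0.085,0.0491,-0.0022,0.016,0,-0.01,-4.03,0.085,0.0492,0.0012,0.016,0,-0.01,-4.03,0.085,0.049,0.0047,0.016,0,-0.01,-4.03,0.085,0.0485,0.0081,0.016,0,-0.01,-4.03,0.085,0.0478,0.0115,0.016,0,-0.01,-4.03,0.085]'

```text
time_s: 2.6
tcp_pos: [0.5409, 0.228, 0.1587]
tcp_rot: [0.686, 0.728, -0.001, 0.0]
wrist_force: [-0.2, 0.5, -0.6]
opening: 0.0852
grasp_force: 0.0
```

>>> drive_tool --commands '[0,0,0.0225,0,0,0,0.085,0,0,0.0225,0,0,0,0.085,0,0,0.0225,0,0,0,0.085,0,0,0.018,0,0,0,0.085,0,0,0.007,0,0,0,0.085,0,0,0,0,0,0,0,0,0,0,0,0,0,0,0,0,0,0,0,0,0,0,0,0,0,0,0,0,0,0,0,0,0,0,0]' --newtons 25

```text
time_s: 3.85
tcp_pos: [0.5413, 0.2264, 0.0678]
tcp_rot: [0.686, 0.727, -0.0, 0.001]
wrist_force: [-1.1, -0.4, 2.3]
opening: 0.0112
grasp_force: 29.2
```

>>> drive_tool --commands '[0,0,0,0,0,0,0,0,0,0,0,0,0,0,0,0,0,0,0,0,0,0,0,0,0,0,0,0,0,-0.01,0,0,0,0,0,0,-0.01,0,0,0,0,0,0,-0.01,0,0,0,0,0,0,-0.01,0,0,0,0,0,0,-0.01,0,0,0,0,0,0,0,0,0,0,0,0]'

```text
time_s: 5.1
tcp_pos: [0.49, 0.2234, 0.0678]
tcp_rot: [0.686, 0.727, -0.001, 0.0]
wrist_force: [-1.0, -0.1, 7.3]
opening: 0.0112
grasp_force: 29.7
```

>>> drive_tool --commands '[0,-0.0025,0,0,0,0,0,0,-0.0025,0,0,0,0,0,0,-0.0025,0,0,0,0,0,0,-0.0025,0,0,0,0,0,0,-0.0025,0,0,0,0,0,0,-0.0025,0,0,0,0,0,0,0,0,0,0,0,0,0,0,0,0,0,0,0,0,0,0,0,0,0,0,0,0,0,0,0,0,0]'

```text
time_s: 6.35
tcp_pos: [0.4758, 0.2226, 0.0678]
tcp_rot: [0.686, 0.727, -0.0, 0.001]
wrist_force: [0.6, 0.1, 6.7]
opening: 0.0111
grasp_force: 29.6
```

>>> drive_tool --commands '[0,-0.0015,0,0,0,0,0,0,-0.0015,0,0,0,0,0,0,-0.0015,0,0,0,0,0,0,-0.0015,0,0,0,0,0,0,-0.0015,0,0,0,0,0,0,-0.0015,0,0,0,0,0,0,0,0,0,0,0,0,0,0,0,0,0,0,0,0,0,0,0,0,0,0,0,0,0,0,0,0,0]'

```text
time_s: 7.6
tcp_pos: [0.4695, 0.2222, 0.0679]
tcp_rot: [0.686, 0.727, 0.002, 0.002]
wrist_force: [11.0, 0.5, -3.4]
opening: 0.0108
grasp_force: 28.3
```

```bash
cat >> plan.py <<'E'
HM=RB.__class__.from_euler('z',SEAT[2])*R.from_matrix(H)      # holder rotation in stand
xh,yh,zh=HM.as_matrix().T
GR=Rt(xh,yh)                                   # tool z=x_h, y=y_h
L=.108
GP=hold(SEAT,[.002,0,L])[0]
E
python3 - <<'E'
from plan import *
print(GP, GR.as_quat())
go([((.469,.222,.068),COV,3,.085),((.469,.222,.24),COV,5,.085),((.43,.06,.30),R.concatenate([COV,GR]).mean(),6,.085),((GP-.12*xh),GR,6,.085)])
E
```

```text
[ 0.5358372  -0.18170995  0.12095332] [ 0.09499142  0.91898314 -0.03934674  0.38065528]
t 7.6 p [0.4695 0.2222 0.0679] F [11.   0.5 -3.4] op 0.0108 q [ 0.29  0.18  1.94 -0.    1.01  0.24]
max 0.0351 5.9 rows 20
[-0.0001, -0.0002, -0, 0.12, 0.02, -0.01, 0.085, -0.0001, -0.0002, -0, 0.12, 0.02, -0.01, 0.085, -0.0001, -0.0002, -0, 0.12, 0.02, -0.01, 0.085, 0, 0, -0.0344, -0, -0, 0, 0.085, 0, 0, -0.0344, -0, -0, 0, 0.085, 0, 0, -0.0344, -0, -0, 0, 0.085, 0, 0, -0.0344, -0, -0, 0, 0.085, 0, 0, -0.0344, -0, -0, 0, 0.085, -0.0265, -0.008, -0.01, -2.44, -3.19, -5.89, 0.085, -0.0261, -0.0104, -0.0089, -2.44, -3.19, -5.89, 0.085]
[-0.0254, -0.0126, -0.008, -2.44, -3.19, -5.89, 0.085, -0.0244, -0.0149, -0.0072, -2.44, -3.19, -5.89, 0.085, -0.0232, -0.017, -0.0066, -2.44, -3.19, -5.89, 0.085, -0.0217, -0.0191, -0.0061, -2.44, -3.19, -5.89, 0.085, -0.0236, -0.0234, 0.0235, -2.45, -3.19, -5.9, 0.085, -0.0197, -0.0267, 0.0236, -2.45, -3.19, -5.9, 0.085, -0.0155, -0.0295, 0.0234, -2.45, -3.19, -5.9, 0.085, -0.0111, -0.0319, 0.0228, -2.45, -3.19, -5.9, 0.085, -0.0064, -0.0337, 0.0219, -2.45, -3.19, -5.9, 0.085, -0.0017, -0.0351, 0.0207, -2.45, -3.19, -5.9, 0.085]
```

>>> drive_tool --commands '[0,0.0015,0,0.1,0,0,0.085,0,0,0,0.1,0,0,0.085,0,0,0,0.1,0,0,0.085,0,0,-0.0344,0,0,0,0.085,0,0,-0.0344,0,0,0,0.085,0,0,-0.0344,0,0,0,0.085,0,0,-0.0344,0,0,0,0.085,0,0,-0.0344,0,0,0,0.085,-0.0265,-0.008,-0.01,-2.44,-3.19,-5.89,0.085,-0.0261,-0.0104,-0.0089,-2.44,-3.19,-5.89,0.085]'

```text
time_s: 8.85
tcp_pos: [0.4564, 0.168, 0.2598]
tcp_rot: [0.605, 0.793, -0.01, 0.069]
wrist_force: [-0.7, -1.1, -0.0]
opening: 0.0848
grasp_force: 0.0
```

>>> drive_tool --commands '[-0.0254,-0.0126,-0.008,-2.44,-3.19,-5.89,0.085,-0.0244,-0.0149,-0.0072,-2.44,-3.19,-5.89,0.085,-0.0232,-0.017,-0.0066,-2.44,-3.19,-5.89,0.085,-0.0217,-0.0191,-0.0061,-2.44,-3.19,-5.89,0.085,-0.0236,-0.0234,0.0235,-2.45,-3.19,-5.9,0.085,-0.0197,-0.0267,0.0236,-2.45,-3.19,-5.9,0.085,-0.0155,-0.0295,0.0234,-2.45,-3.19,-5.9,0.085,-0.0111,-0.0319,0.0228,-2.45,-3.19,-5.9,0.085,-0.0064,-0.0337,0.0219,-2.45,-3.19,-5.9,0.085,-0.0017,-0.0351,0.0207,-2.45,-3.19,-5.9,0.085]'

```text
time_s: 10.1
tcp_pos: [0.4468, -0.1206, 0.2162]
tcp_rot: [0.148, 0.927, -0.029, 0.344]
wrist_force: [0.5, 0.2, -0.6]
opening: 0.0851
grasp_force: 0.0
```

```bash
python3 - <<'E'
from plan import *
s=manip.sense(); print("roterr",np.degrees((R.from_quat(s["tcp_rot"]).inv()*GR).as_rotvec()), "tgt",GP-.12*xh)
go([(GP,GR,10,.085)])
from bench import eyes
d=eyes.snapshot("top"); e=eyes.snapshot("side")
a=cv2.resize(d["color"][165:265,190:410,::-1],None,fx=3.6,fy=3.6,interpolation=cv2.INTER_CUBIC)
cv2.imwrite("pics/t1.png",a)
E
```

```text
roterr [-1.56804024 -4.55030554 -5.83711112] tgt [ 0.45277844 -0.16435364  0.20580613]
t 10.1 p [ 0.4468 -0.1206  0.2162] F [ 0.5  0.2 -0.6] op 0.0851 q [-0.59 -0.76  2.52  0.33  0.74 -2.02]
max 0.0138 0.58 rows 10
[-0.0018, -0.0037, 0.0138, -0.16, -0.46, -0.58, 0.085, -0.0017, -0.0037, 0.0138, -0.16, -0.46, -0.58, 0.085, -0.0015, -0.0038, 0.0138, -0.16, -0.46, -0.58, 0.085, -0.0014, -0.0038, 0.0138, -0.16, -0.46, -0.58, 0.085, -0.0012, -0.0039, 0.0138, -0.16, -0.46, -0.58, 0.085, -0.0011, -0.0039, 0.0138, -0.16, -0.46, -0.58, 0.085, -0.0009, -0.004, 0.0138, -0.16, -0.46, -0.58, 0.085, -0.0008, -0.004, 0.0138, -0.16, -0.46, -0.58, 0.085, -0.0006, -0.0041, 0.0138, -0.16, -0.46, -0.58, 0.085, -0.0005, -0.0041, 0.0138, -0.16, -0.46, -0.58, 0.085]
```

View pics/t1.png

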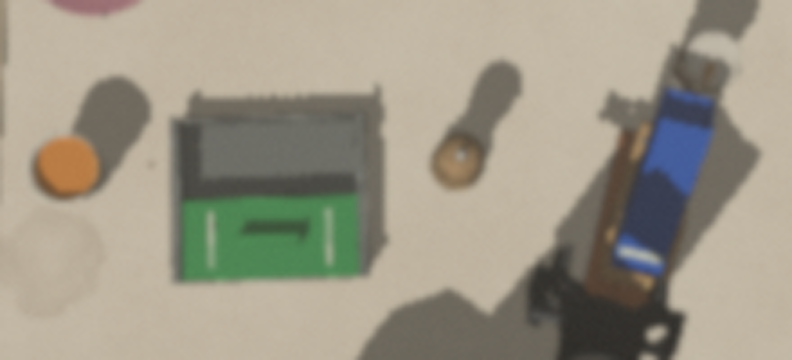

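```bash
python3 - <<'E'
from plan import *
go([(GP-.07*xh,GR,10,.085),(GP,GR,6,.085),(GP,GR,4,0)])
E
```

```text
t 10.2 p [ 0.4455 -0.1216  0.2144] F [-0.6 -0.2 -0.3] op 0.0847 q [-0.59 -0.76  2.52  0.33  0.74 -2.01]
max 0.0117 0.61 rows 20
[-0.0015, -0.0037, 0.0068, -0.17, -0.48, -0.61, 0.085, -0.0014, -0.0038, 0.0068, -0.17, -0.48, -0.61, 0.085, -0.0013, -0.0038, 0.0068, -0.17, -0.48, -0.61, 0.085, -0.0012, -0.0038, 0.0068, -0.17, -0.48, -0.61, 0.085, -0.0011, -0.0039, 0.0068, -0.17, -0.48, -0.61, 0.085, -0.001, -0.0039, 0.0068, -0.17, -0.48, -0.61, 0.085, -0.0009, -0.0039, 0.0067, -0.17, -0.48, -0.61, 0.085, -0.0008, -0.004, 0.0067, -0.17, -0.48, -0.61, 0.085, -0.0007, -0.004, 0.0067, -0.17, -0.48, -0.61, 0.085, -0.0006, -0.004, 0.0067, -0.17, -0.48, -0.61, 0.085]
[-0, 0, 0.0117, -0, 0, 0, 0.085, -0, 0, 0.0117, -0, 0, 0, 0.085, -0, 0, 0.0117, -0, 0, 0, 0.085, -0, 0, 0.0117, -0, 0, 0, 0.085, -0, 0, 0.0117, -0, 0, 0, 0.085, -0, 0, 0.0117, -0, 0, 0, 0.085, -0, 0, -0.0001, -0, 0, 0, 0, -0, 0, -0.0001, -0, 0, 0, 0, -0, 0, -0.0001, -0, 0, 0, 0, -0, 0, -0.0001, -0, 0, 0, 0]
```

>>> drive_tool --commands '[-0.0015,-0.0037,0.0068,-0.17,-0.48,-0.61,0.085,-0.0014,-0.0038,0.0068,-0.17,-0.48,-0.61,0.085,-0.0013,-0.0038,0.0068,-0.17,-0.48,-0.61,0.085,-0.0012,-0.0038,0.0068,-0.17,-0.48,-0.61,0.085,-0.0011,-0.0039,0.0068,-0.17,-0.48,-0.61,0.085,-0.001,-0.0039,0.0068,-0.17,-0.48,-0.61,0.085,-0.0009,-0.0039,0.0067,-0.17,-0.48,-0.61,0.085,-0.0008,-0.004,0.0067,-0.17,-0.48,-0.61,0.085,-0.0007,-0.004,0.0067,-0.17,-0.48,-0.61,0.085,-0.0006,-0.004,0.0067,-0.17,-0.48,-0.61,0.085]'

```text
time_s: 11.45
tcp_pos: [0.49, -0.1687, 0.1732]
tcp_rot: [0.093, 0.919, -0.038, 0.382]
wrist_force: [-0.2, -0.0, 0.1]
opening: 0.0849
grasp_force: 0.0
```

```bash
python3 - <<'E'
from plan import *
s=manip.sense(); print("roterr",np.degrees((R.from_quat(s["tcp_rot"]).inv()*GR).as_rotvec()), "tgt",GP-.07*xh)
go([(GP,GR,10,.085)])
E
```

```text
roterr [0.21002339 0.15136291 0.0965131 ] tgt [ 0.48738625 -0.17158544  0.17045079]
t 11.45 p [ 0.49   -0.1687  0.1732] F [-0.2 -0.   0.1] op 0.0849 q [-0.7  -0.47  2.48  0.74  0.53 -2.6 ]
max 0.0071 0.02 rows 10
[0.0003, -0.0004, 0.0071, 0.02, 0.02, 0.01, 0.085, 0.0003, -0.0004, 0.0071, 0.02, 0.02, 0.01, 0.085, 0.0003, -0.0004, 0.0071, 0.02, 0.02, 0.01, 0.085, 0.0003, -0.0004, 0.0071, 0.02, 0.02, 0.01, 0.085, 0.0003, -0.0003, 0.0071, 0.02, 0.02, 0.01, 0.085, 0.0003, -0.0003, 0.0071, 0.02, 0.02, 0.01, 0.085, 0.0003, -0.0003, 0.0071, 0.02, 0.02, 0.01, 0.085, 0.0003, -0.0003, 0.0071, 0.02, 0.02, 0.01, 0.085, 0.0003, -0.0003, 0.0071, 0.02, 0.02, 0.01, 0.085, 0.0003, -0.0003, 0.0071, 0.02, 0.02, 0.01, 0.085]
```

```bash
cat > kin.py <<'E'
from plan import *
def T(R_=None,t=(0,0,0)):
    M=np.eye(4); M[:3,3]=t
    if R_ is not None: M[:3,:3]=R_.as_matrix()
    return M
rz=lambda a:T(R.from_euler('z',a)); ry=lambda a:T(R.from_euler('y',a))
def fk(k,q):
    a1,b,d1,L2,a3,L3,L6=k
    return rz(q[0])@T(t=(a1,b,d1))@ry(q[1])@T(t=(0,0,L2))@ry(q[2])@T(t=(a3,0,L3))@rz(q[3])@ry(q[4])@T(t=(0,0,L6))@rz(q[5]+np.pi/2)
s=manip.sense()
D=[([-1.47509465,.221252132,1.52763136,0,1.39470603,-.126088955],[.13743123,-.60910351,.24717239],[.993856889,.110668364,0,-.000998]),
([.29,.18,1.94,0,1.01,.24],[.4695,.2222,.0679],[.686,.727,.002,.002]),([-.59,-.76,2.52,.33,.74,-2.02],[.4468,-.1206,.2162],[.148,.927,-.029,.344]),
([-.7,-.47,2.48,.74,.53,-2.6],[.49,-.1687,.1732],[.093,.919,-.038,.382])]
try: D+=list(np.load("D.npy",allow_pickle=True))
except Exception: pass
D.append((s["joint_pos"],s["tcp_pos"],s["tcp_rot"]))
def err(M,p,r): return np.r_[M[:3,3]-p,.3*(R.from_matrix(M[:3,:3]).inv()*R.from_quat(r)).as_rotvec()]
def fitk():
    r=least_squares(lambda k:np.concatenate([err(fk(k,q),p,r) for q,p,r in D]),[0,.07,.3,.4,0,.4,.25],loss='soft_l1',f_scale=.005); return r
_r=fitk(); K_=_r.x
lo=np.array([-2.98,-.91,.09,-1.24,.2,-2.68]);hi=np.array([2.98,2.08,2.57,4.39,2.65,2.68])
def ik(p,r,q0):
    q0=np.clip(q0,lo+1e-3,hi-1e-3)
    z=least_squares(lambda q:np.r_[err(fk(K_,q),p,r.as_quat()),1e-4*(q-q0)],q0,bounds=(lo,hi)); return z.x,np.linalg.norm(err(fk(K_,z.x),p,r.as_quat()))
if __name__=="__main__":
    print(np.round(K_,4),np.round(_r.fun.reshape(-1,6),4).tolist())
    q=s["joint_pos"]
    for a in(.07,.05,.03,0): 
        q,e=ik(GP-a*xh,GR,q);print(a,np.round(q,2),round(e,4))
E
python3 kin.py
```

```text
[-0.0079  0.0787  0.3234  0.4082  0.0585  0.5572  0.3168] [[0.0001, 0.0004, 0.0014, 0.0, -0.0, -0.0], [0.0001, 0.0001, -0.0004, 0.0017, -0.0009, -0.0024], [0.0002, -0.0006, -0.0017, -0.0003, -0.0017, 0.0016], [0.0003, -0.0001, 0.001, 0.0003, 0.0003, -0.0012], [-0.0003, 0.0004, -0.0003, -0.0, -0.0, -0.0]]
0.07 [-0.71 -0.47  2.48  0.74  0.53 -2.61] 0.0
0.05 [-0.68 -0.38  2.46  0.81  0.47 -2.67] 0.0
0.03 [-0.65 -0.29  2.42  0.83  0.41 -2.68] 0.0042
0 [-0.61 -0.18  2.37  0.85  0.34 -2.68] 0.011
```

```bash
cat > opt.py <<'E'
from kin import *
BC=np.array([.513,.2247]); BX=RB.apply([1,0,0]);BY=RB.apply([0,1,0]); Z=np.array([0,0,1.])
def pourH(th,y0,zl,xo=.044):
    """holder origin & rotation; lower lip at (xo,y0,zl) box frame, mouth toward box -y"""
    c,s_=np.cos(th),np.sin(th); d=-BY*c-Z*s_; u=BY*s_-Z*c
    lip=np.r_[BC,0]+BX*xo+BY*y0+Z*zl; return lip-.026*u-.21*d, R.from_matrix(np.c_[u,np.cross(d,u),d])
def tool(Ho,HR,opt,al,L=L):
    Rl=R.from_matrix(np.c_[[0,0,-1],[0,1,0],[1,0,0]]) if opt=='A' else R.from_matrix(np.c_[[0,0,1],[0,-1,0],[1,0,0]])
    Rl=R.from_euler('y',al)*Rl     # al>0: tool z leans toward -z_h
    return Ho+HR.apply([0,0,L]+.002*Rl.as_matrix()[:,2]), HR*Rl
def best(p,r,near=None,n=25):
    rng=np.random.default_rng(0); az=np.arctan2(p[1],p[0]); o=None
    for i in range(n):
        q0=rng.uniform(lo,hi); q0[0]=az+rng.normal()*.4
        if near is not None and i==0:q0=near
        q,e=ik(p,r,q0)
        mg=min((q-lo).min(),(hi-q).min()); k=(e>1e-3,round(e,3) if e>1e-3 else -mg)
        if o is None or k<o[0]: o=(k,q,e,mg)
    return o[1:]
if __name__=="__main__":
    so=pl(SEAT,[0,0,.046])[0]
    for opt in'AB':
        for al in np.radians([-20,0,20,35]):
            a=best(*tool(so,HM,opt,al)); b=best(*tool(*pourH(np.radians(35),.045,.03),opt,al))
            print(opt,round(np.degrees(al)),"pick",np.round(a[0],2),round(a[1],3),"pour",np.round(b[0],2),round(b[1],3))
E
python3 opt.py
```

```text
A -20 pick [-0.73 -0.04  2.52  2.24  0.62  2.13] 0.0 pour [0.31 0.35 1.67 0.29 1.08 0.12] 0.0
A 0 pick [-0.61 -0.18  2.37  0.85  0.34 -2.68] 0.011 pour [ 0.14  0.35  1.77  0.7   1.09 -0.27] 0.0
A 20 pick [-0.55 -0.06  2.14  0.23  0.66 -2.07] 0.0 pour [ 0.01  0.46  1.8   1.05  1.23 -0.61] 0.0
A 35 pick [-0.5   0.09  1.93  0.06  0.95 -1.89] 0.0 pour [-0.06  0.6   1.78  1.24  1.4  -0.8 ] 0.0
B -20 pick [-0.73 -0.04  2.52  2.24  0.62 -1.01] 0.0 pour [ 0.42  0.34  1.66  0.1   1.05 -2.68] 0.066
B 0 pick [-0.64 -0.17  2.38  1.02  0.35  0.26] 0.0 pour [0.1  0.35 1.82 0.81 1.07 2.68] 0.035
B 20 pick [-0.55 -0.06  2.14  0.23  0.66  1.07] 0.0 pour [0.01 0.46 1.8  1.05 1.23 2.53] 0.0
B 35 pick [-0.5   0.09  1.93  0.06  0.95  1.25] 0.0 pour [-0.06  0.6   1.78  1.24  1.4   2.34] 0.0
```

```bash
cat > a.py <<'E'
from opt import *
AL=np.radians(15); so=pl(SEAT,[0,0,.046])[0]
PP,PR=tool(so,HM,'A',AL); pz=PR.as_matrix()[:,2]
E
python3 - <<'E'
from a import *
for a in(.07,0): print(a,PP-a*pz,np.round(ik(PP-a*pz,PR,s["joint_pos"])[0],2))
go([(PP-.07*pz,PR,6,.085),(PP,PR,8,.085),(PP,PR,6,0)])
E
```

```text
0.07 [ 0.50117175 -0.17446611  0.18125726] [-0.6  -0.31  2.25  0.29  0.73 -2.14]
0 [ 0.53543175 -0.18162523  0.12063548] [-0.57 -0.1   2.21  0.34  0.57 -2.17]
t 11.45 p [ 0.49   -0.1687  0.1732] F [-0.2 -0.   0.1] op 0.0849 q [-0.7  -0.47  2.48  0.74  0.53 -2.6 ]
max 0.0087 2.53 rows 20
[-0.0024, -0.0006, 0.0005, 0.03, 2.53, 0.02, 0.085, -0.0024, -0.0006, 0.0004, 0.03, 2.53, 0.02, 0.085, -0.0024, -0.0006, 0.0003, 0.03, 2.53, 0.02, 0.085, -0.0024, -0.0006, 0.0002, 0.03, 2.53, 0.02, 0.085, -0.0024, -0.0006, 0.0001, 0.03, 2.53, 0.02, 0.085, -0.0024, -0.0006, -0.0001, 0.03, 2.53, 0.02, 0.085, -0, 0, 0.0087, 0, -0, 0, 0.085, -0, 0, 0.0087, 0, -0, 0, 0.085, -0, 0, 0.0087, 0, -0, 0, 0.085, -0, 0, 0.0087, 0, -0, 0, 0.085]
[-0, 0, 0.0087, 0, -0, 0, 0.085, -0, 0, 0.0087, 0, -0, 0, 0.085, -0, 0, 0.0087, 0, -0, 0, 0.085, -0, 0, 0.0087, 0, -0, 0, 0.085, -0, 0, 0, 0, -0, 0, 0, -0, 0, 0, 0, -0, 0, 0, -0, 0, 0, 0, -0, 0, 0, -0, 0, 0, 0, -0, 0, 0, -0, 0, 0, 0, -0, 0, 0, -0, 0, 0, 0, -0, 0, 0]
```

>>> drive_tool --commands '[-0.0024,-0.0006,0.0005,0.03,2.53,0.02,0.085,-0.0024,-0.0006,0.0004,0.03,2.53,0.02,0.085,-0.0024,-0.0006,0.0003,0.03,2.53,0.02,0.085,-0.0024,-0.0006,0.0002,0.03,2.53,0.02,0.085,-0.0024,-0.0006,0.0001,0.03,2.53,0.02,0.085,-0.0024,-0.0006,-0.0001,0.03,2.53,0.02,0.085,0,0,0.0087,0,0,0,0.085,0,0,0.0087,0,0,0,0.085,0,0,0.0087,0,0,0,0.085,0,0,0.0087,0,0,0,0.085]'

```text
time_s: 12.7
tcp_pos: [0.5174, -0.1793, 0.1497]
tcp_rot: [0.1, 0.961, -0.027, 0.257]
wrist_force: [0.6, 0.1, 0.8]
opening: 0.0849
grasp_force: 0.0
```

```bash
python3 - <<'E'
from a import *
print(np.degrees((R.from_quat(s["tcp_rot"]).inv()*PR).as_rotvec()))
go([(PP,PR,6,.085),(PP,PR,4,0)])
E
```

```text
[-0.09305131 -0.05038369 -0.0047209 ]
t 12.7 p [ 0.5174 -0.1793  0.1497] F [0.6 0.1 0.8] op 0.0849 q [-0.59 -0.21  2.24  0.31  0.64 -2.16]
max 0.0057 0.02 rows 10
[-0.0002, 0.0002, 0.0057, -0.02, -0.01, -0, 0.085, -0.0002, 0.0002, 0.0057, -0.02, -0.01, -0, 0.085, -0.0002, 0.0002, 0.0057, -0.02, -0.01, -0, 0.085, -0.0002, 0.0002, 0.0057, -0.02, -0.01, -0, 0.085, -0.0002, 0.0002, 0.0057, -0.02, -0.01, -0, 0.085, -0.0002, 0.0002, 0.0057, -0.02, -0.01, -0, 0.085, -0, 0.0001, 0, 0.01, 0, -0, 0, -0, 0.0001, 0, 0.01, 0, -0, 0, -0, 0.0001, 0, 0.01, 0, -0, 0, -0, 0.0001, 0, 0.01, 0, -0, 0]
```

>>> drive_tool --commands '[-0.0002,0.0002,0.0057,-0.02,-0.01,0,0.085,-0.0002,0.0002,0.0057,-0.02,-0.01,0,0.085,-0.0002,0.0002,0.0057,-0.02,-0.01,0,0.085,-0.0002,0.0002,0.0057,-0.02,-0.01,0,0.085,-0.0002,0.0002,0.0057,-0.02,-0.01,0,0.085,-0.0002,0.0002,0.0057,-0.02,-0.01,0,0.085,0,0,0,0,0,0,0,0,0,0,0,0,0,0,0,0,0,0,0,0,0,0,0,0,0,0,0,0]' --newtons 90

```text
time_s: 13.95
tcp_pos: [0.5354, -0.182, 0.1222]
tcp_rot: [0.099, 0.961, -0.027, 0.258]
wrist_force: [-5.5, 1.9, 4.5]
opening: 0.0509
grasp_force: 93.4
```

```bash
python3 - <<'E'
from a import *
s=manip.sense(); print(s["opening"],s["grasp_force"],s["wrist_force"],s["moment"],s["tcp_pos"]-PP)
E
```

```text
0.05085626436457379 93.37282123044133 [-5.51203164  1.87771282  4.48558816] [ 0.19909902  0.57020353 -0.08055219] [-1.77084950e-05 -3.30385241e-04  1.55735332e-03]
```

```bash
cat >> a.py <<'E'
def sim(segs,p,r,q):
    """follow go()-style segments: print worst holder facts & joints"""
    for P,Q,n,g in segs:
        w=(r.inv()*Q).as_rotvec()/n; d=(np.array(P)-p)/n
        for i in range(n):
            p=p+d; r=r*R.from_rotvec(w); q1,e=ik(p,r,q); dq=abs(q1-q).max()*8; q=q1
            HRt=r*(PR.inv()*HM); o=p-HRt.apply(HM.inv().apply(PP-so))
            c=np.array([o+HRt.apply(v) for v in [(x,y,z) for x in(-.026,.026) for y in(-.026,.026) for z in(0,.21)]])
            print(i,np.round(p,2),"e",round(e,4),"v",round(dq,2),"pitch",round(np.degrees(np.arcsin(HRt.as_matrix()[2,2]))),"zmin",round(c[:,2].min(),3),"x",np.round([c[:,0].min(),c[:,0].max()],2),"y",np.round([c[:,1].min(),c[:,1].max()],2),np.round(q,2))
def pw(th,y0,zl): return tool(*pourH(np.radians(th),y0,zl),'A',AL)
E
python3 - <<'E'
from a import *
np.savez("pick.npz",p=s["tcp_pos"],r=s["tcp_rot"])
p0,r0=s["tcp_pos"],R.from_quat(s["tcp_rot"])
a,ra=pw(-10,.05,.2)
mid=R.concatenate([r0,ra]).mean()
segs=[(p0+.09*zh,r0,6,0),((.49,.0,.33),mid,12,0),(a,ra,12,0)]
sim(segs,p0,r0,s["joint_pos"])
go(segs)
E
```

```text
0 [ 0.55 -0.18  0.13] e 0.0 v 0.28 pitch 45 zmin 0.04 x [0.45 0.64] y [-0.23 -0.14] [-0.56 -0.1   2.18  0.32  0.59 -2.15]
1 [ 0.56 -0.19  0.14] e 0.0 v 0.25 pitch 45 zmin 0.05 x [0.46 0.65] y [-0.23 -0.14] [-0.55 -0.09  2.15  0.3   0.61 -2.12]
2 [ 0.57 -0.19  0.15] e 0.0 v 0.25 pitch 45 zmin 0.061 x [0.47 0.66] y [-0.23 -0.14] [-0.54 -0.08  2.11  0.29  0.63 -2.1 ]
3 [ 0.58 -0.19  0.16] e 0.0 v 0.26 pitch 45 zmin 0.072 x [0.48 0.67] y [-0.23 -0.15] [-0.54 -0.07  2.08  0.27  0.64 -2.08]
4 [ 0.59 -0.19  0.18] e 0.0 v 0.26 pitch 45 zmin 0.082 x [0.49 0.68] y [-0.24 -0.15] [-0.53 -0.06  2.05  0.26  0.66 -2.06]
5 [ 0.6  -0.19  0.19] e 0.0 v 0.26 pitch 45 zmin 0.093 x [0.5  0.69] y [-0.24 -0.15] [-0.52 -0.04  2.02  0.25  0.68 -2.04]
0 [ 0.59 -0.18  0.2 ] e 0.0 v 1.08 pitch 44 zmin 0.106 x [0.49 0.68] y [-0.23 -0.13] [-0.49 -0.09  2.03  0.19  0.72 -1.91]
1 [ 0.58 -0.16  0.21] e 0.0 v 1.01 pitch 42 zmin 0.119 x [0.48 0.67] y [-0.22 -0.11] [-0.45 -0.13  2.03  0.13  0.77 -1.78]
2 [ 0.57 -0.15  0.22] e 0.0 v 0.95 pitch 41 zmin 0.132 x [0.47 0.67] y [-0.21 -0.08] [-0.42 -0.16  2.03  0.09  0.82 -1
[... 3225 characters left out ...]
.0161, 0.69, 1.24, 3.09, 0, 0.0132, 0.0079, -0.0159, 0.69, 1.24, 3.09, 0, 0.0139, 0.007, -0.0157, 0.69, 1.24, 3.09, 0, 0.0146, 0.006, -0.0155, 0.69, 1.24, 3.09, 0, 0.0232, 0.0232, 0.0079, 0.69, 1.25, 3.09, 0, 0.0243, 0.022, 0.0082, 0.69, 1.25, 3.09, 0]
[0.0253, 0.0208, 0.0085, 0.69, 1.25, 3.09, 0, 0.0262, 0.0195, 0.0088, 0.69, 1.25, 3.09, 0, 0.027, 0.0182, 0.0091, 0.69, 1.25, 3.09, 0, 0.0277, 0.0168, 0.0095, 0.69, 1.25, 3.09, 0, 0.0284, 0.0154, 0.0099, 0.69, 1.25, 3.09, 0, 0.029, 0.014, 0.0104, 0.69, 1.25, 3.09, 0, 0.0294, 0.0126, 0.0109, 0.69, 1.25, 3.09, 0, 0.0298, 0.0111, 0.0114, 0.69, 1.25, 3.09, 0, 0.0301, 0.0096, 0.0119, 0.69, 1.25, 3.09, 0, 0.0304, 0.0081, 0.0125, 0.69, 1.25, 3.09, 0]
```

>>> drive_tool --commands '[-0.0145,0,-0.0039,0,0,0,0,-0.0145,0,-0.0039,0,0,0,0,-0.0145,0,-0.0039,0,0,0,0,-0.0145,0,-0.0039,0,0,0,0,-0.0145,0,-0.0039,0,0,0,0,-0.0145,0,-0.0039,0,0,0,0,0.0045,0.0141,-0.0164,0.69,1.24,3.09,0,0.0056,0.0136,-0.0165,0.69,1.24,3.09,0,0.0066,0.0131,-0.0165,0.69,1.24,3.09,0,0.0077,0.0125,-0.0165,0.69,1.24,3.09,0]'

```text
time_s: 15.2
tcp_pos: [0.562, -0.1296, 0.2343]
tcp_rot: [0.21, 0.954, -0.017, 0.215]
wrist_force: [0.4, -0.3, -1.4]
opening: 0.0513
grasp_force: 94.1
```

>>> drive_tool --commands '[0.0087,0.0119,-0.0165,0.69,1.24,3.09,0,0.0097,0.0112,-0.0164,0.69,1.24,3.09,0,0.0106,0.0104,-0.0163,0.69,1.24,3.09,0,0.0115,0.0096,-0.0162,0.69,1.24,3.09,0,0.0124,0.0088,-0.0161,0.69,1.24,3.09,0,0.0132,0.0079,-0.0159,0.69,1.24,3.09,0,0.0139,0.007,-0.0157,0.69,1.24,3.09,0,0.0146,0.006,-0.0155,0.69,1.24,3.09,0,0.0232,0.0232,0.0079,0.69,1.25,3.09,0,0.0243,0.022,0.0082,0.69,1.25,3.09,0]'

```text
time_s: 16.45
tcp_pos: [0.5005, 0.0647, 0.3096]
tcp_rot: [0.469, 0.878, 0.007, 0.097]
wrist_force: [0.2, 0.4, -2.3]
opening: 0.0512
grasp_force: 94.3
```

>>> drive_tool --commands '[0.0253,0.0208,0.0085,0.69,1.25,3.09,0,0.0262,0.0195,0.0088,0.69,1.25,3.09,0,0.027,0.0182,0.0091,0.69,1.25,3.09,0,0.0277,0.0168,0.0095,0.69,1.25,3.09,0,0.0284,0.0154,0.0099,0.69,1.25,3.09,0,0.029,0.014,0.0104,0.69,1.25,3.09,0,0.0294,0.0126,0.0109,0.69,1.25,3.09,0,0.0298,0.0111,0.0114,0.69,1.25,3.09,0,0.0301,0.0096,0.0119,0.69,1.25,3.09,0,0.0304,0.0081,0.0125,0.69,1.25,3.09,0]'

```text
time_s: 17.7
tcp_pos: [0.5485, 0.3834, 0.2051]
tcp_rot: [0.687, 0.726, 0.03, -0.032]
wrist_force: [0.5, 0.1, -1.4]
opening: 0.0509
grasp_force: 94.2
```

```bash
python3 - <<'E'
from a import *
from bench import eyes
a,ra=pw(-10,.05,.2); print("err",s["tcp_pos"]-a,np.degrees((R.from_quat(s["tcp_rot"]).inv()*ra).as_rotvec()))
d=eyes.snapshot("top");e=eyes.snapshot("side")
x=cv2.resize(d["color"][165:265,190:340,::-1],None,fx=3,fy=3,interpolation=cv2.INTER_CUBIC)
y=cv2.resize(e["color"][200:350,305:415,::-1],None,fx=3,fy=3,interpolation=cv2.INTER_CUBIC)
x=np.pad(x,((0,150),(0,0),(0,0))); cv2.imwrite("pics/p1.png",np.hstack([x,y]))
E
```

```text
err [ 0.00059518  0.00123771 -0.00083549] [-0.0051465  -0.06076069 -0.14943897]
```

View pics/p1.png

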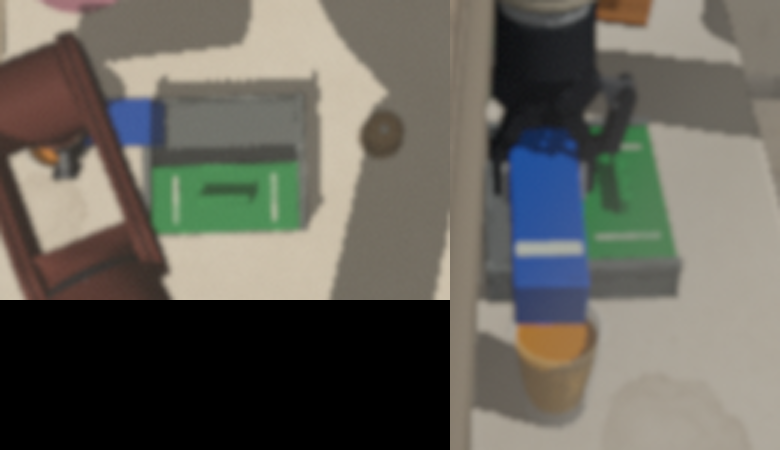

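```bash
python3 - <<'E'
from a import *
W=[(0,.035,.125,5),(9,.035,.09,5),(16,.035,.07,2),(23,.035,.050,2),(30,.035,.032,2),(30,.035,.032,4)]
segs=[(*pw(a,b,c),n,0) for a,b,c,n in W]
sim(segs,s["tcp_pos"],R.from_quat(s["tcp_rot"]),s["joint_pos"]); go(segs)
E
```

```text
0 [0.55 0.38 0.19] e 0.0 v 0.29 pitch 8 zmin 0.154 x [0.52 0.58] y [0.27 0.49] [0.43 0.32 1.52 0.12 1.26 0.34]
1 [0.55 0.38 0.18] e 0.0 v 0.29 pitch 6 zmin 0.147 x [0.52 0.58] y [0.27 0.49] [0.41 0.32 1.55 0.16 1.23 0.3 ]
2 [0.55 0.37 0.17] e 0.0 v 0.31 pitch 4 zmin 0.139 x [0.52 0.58] y [0.27 0.48] [0.39 0.31 1.58 0.2  1.2  0.27]
3 [0.55 0.37 0.16] e 0.0 v 0.34 pitch 2 zmin 0.132 x [0.52 0.58] y [0.26 0.48] [0.37 0.31 1.6  0.24 1.17 0.22]
4 [0.55 0.36 0.15] e 0.0 v 0.36 pitch 0 zmin 0.125 x [0.52 0.58] y [0.26 0.47] [0.34 0.31 1.63 0.28 1.14 0.18]
0 [0.55 0.36 0.15] e 0.0 v 0.3 pitch -2 zmin 0.118 x [0.52 0.58] y [0.26 0.47] [0.33 0.31 1.64 0.31 1.13 0.14]
1 [0.55 0.36 0.14] e 0.0 v 0.3 pitch -4 zmin 0.111 x [0.52 0.58] y [0.26 0.47] [0.31 0.31 1.66 0.35 1.11 0.11]
2 [0.55 0.36 0.14] e 0.0 v 0.31 pitch -5 zmin 0.104 x [0.52 0.58] y [0.26 0.47] [0.3  0.31 1.67 0.39 1.1  0.07]
3 [0.55 0.36 0.13] e 0.0 v 0.31 pitch -7 zmin 0.097 x [0.52 0.58] y [0.25 0.47] [0.28 0.31 1.69 0.43 1.09 0.03]
4 [0.55 0.36 0.13] e 0.0 v 0.31 pitch -9 zmin 0.09 x [0.52 0.58] y [0.25 0.47] [ 0.26  0.32  1.7   
[... 1358 characters left out ...]
, 0, -0.0052, 0.0001, 0.0103, -0.03, 1.99, -0, 0, -0.0056, 0.0001, 0.0101, -0.03, 1.99, -0, 0, -0.0059, 0.0001, 0.0099, -0.03, 1.99, -0, 0, -0.0063, 0.0001, 0.0097, -0.03, 1.99, -0, 0, -0.002, -0, 0.0035, 0, 1.8, -0, 0, -0.0021, -0, 0.0034, 0, 1.8, -0, 0, -0.0022, -0, 0.0033, 0, 1.8, -0, 0, -0.0023, -0, 0.0033, 0, 1.8, -0, 0, -0.0024, -0, 0.0032, 0, 1.8, -0, 0]
[-0.0042, -0.0001, 0.0027, 0.01, 3.5, -0.01, 0, -0.0044, -0.0001, 0.0024, 0.01, 3.5, -0.01, 0, -0.0054, 0, 0.0022, -0, 3.5, 0, 0, -0.0055, 0, 0.0018, -0, 3.5, 0, 0, -0.0057, 0, 0.0007, -0, 3.5, -0, 0, -0.0057, 0, 0.0003, -0, 3.5, -0, 0, -0, 0, -0, -0, 0, -0, 0, -0, 0, -0, -0, 0, -0, 0, -0, 0, -0, -0, 0, -0, 0, -0, 0, -0, -0, 0, -0, 0]
```

>>> drive_tool --commands '[-0.0049,0.0001,0.0105,-0.03,1.99,0,0,-0.0052,0.0001,0.0103,-0.03,1.99,0,0,-0.0056,0.0001,0.0101,-0.03,1.99,0,0,-0.0059,0.0001,0.0099,-0.03,1.99,0,0,-0.0063,0.0001,0.0097,-0.03,1.99,0,0,-0.002,0,0.0035,0,1.8,0,0,-0.0021,0,0.0034,0,1.8,0,0,-0.0022,0,0.0033,0,1.8,0,0,-0.0023,0,0.0033,0,1.8,0,0,-0.0024,0,0.0032,0,1.8,0,0]'

```text
time_s: 19.05
tcp_pos: [0.5503, 0.3564, 0.132]
tcp_rot: [0.672, 0.711, 0.144, -0.15]
wrist_force: [0.2, -1.0, -2.0]
opening: 0.0511
grasp_force: 94.2
```

>>> drive_tool --commands '[-0.0042,-0.0001,0.0027,0.01,3.5,-0.01,0,-0.0044,-0.0001,0.0024,0.01,3.5,-0.01,0,-0.0054,0,0.0022,0,3.5,0,0,-0.0055,0,0.0018,0,3.5,0,0,-0.0057,0,0.0007,0,3.5,0,0,-0.0057,0,0.0003,0,3.5,0,0,0,0,0,0,0,0,0,0,0,0,0,0,0,0,0,0,0,0,0,0,0,0,0,0,0,0,0,0]'

```text
time_s: 20.3
tcp_pos: [0.5511, 0.337, 0.1068]
tcp_rot: [0.634, 0.673, 0.263, -0.277]
wrist_force: [0.7, 0.1, -1.7]
opening: 0.0511
grasp_force: 94.3
```

```bash
python3 - <<'E'
from a import *
from bench import eyes
a,ra=pw(30,.035,.032); print(s["wrist_force"],s["moment"],"err",s["tcp_pos"]-a,np.degrees((R.from_quat(s["tcp_rot"]).inv()*ra).as_rotvec()))
d=eyes.snapshot("top");e=eyes.snapshot("side")
x=cv2.resize(d["color"][180:250,220:310,::-1],None,fx=4,fy=4,interpolation=cv2.INTER_CUBIC)
y=cv2.resize(e["color"][200:340,305:400,::-1],None,fx=4,fy=4,interpolation=cv2.INTER_CUBIC)
x=np.pad(x,((0,y.shape[0]-x.shape[0]),(0,0),(0,0))); cv2.imwrite("pics/p2.png",np.hstack([x,y]))
E
```

```text
[ 0.656992    0.09740597 -1.65679599] [-0.54200877 -0.01840557 -0.00868918] err [ 0.00062962 -0.00185973  0.00268511] [0.12084613 0.06837964 0.12217427]
```

View pics/p2.png

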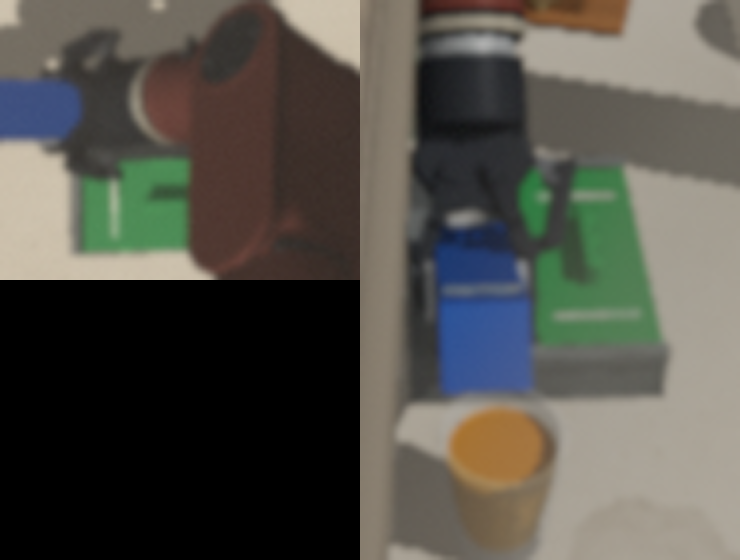

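```bash
python3 - <<'E'
from a import *
p,r=s["tcp_pos"],R.from_quat(s["tcp_rot"]); d=-BY*np.cos(np.radians(30))-Z*.5
_,ra=pw(30,0,0)
go([(p-.045*d,r,10,0)])
E
```

```text
t 20.4 p [0.5509 0.3368 0.1065] F [-0.2  0.1 -2. ] op 0.0511 q [ 0.06  0.39  1.81  0.89  1.14 -0.47]
max 0.0043 0.0 rows 10
[0.0043, 0, 0.0012, 0, 0, 0, 0, 0.0043, 0, 0.0012, 0, 0, 0, 0, 0.0043, 0, 0.0012, 0, 0, 0, 0, 0.0043, 0, 0.0012, 0, 0, 0, 0, 0.0043, 0, 0.0012, 0, 0, 0, 0, 0.0043, 0, 0.0012, 0, 0, 0, 0, 0.0043, 0, 0.0012, 0, 0, 0, 0, 0.0043, 0, 0.0012, 0, 0, 0, 0, 0.0043, 0, 0.0012, 0, 0, 0, 0, 0.0043, 0, 0.0012, 0, 0, 0, 0]
```

>>> drive_tool --commands '[0.0043,0,0.0012,0,0,0,0,0.0043,0,0.0012,0,0,0,0,0.0043,0,0.0012,0,0,0,0,0.0043,0,0.0012,0,0,0,0,0.0043,0,0.0012,0,0,0,0,0.0043,0,0.0012,0,0,0,0,0.0043,0,0.0012,0,0,0,0,0.0043,0,0.0012,0,0,0,0,0.0043,0,0.0012,0,0,0,0,0.0043,0,0.0012,0,0,0,0]'

```text
time_s: 21.65
tcp_pos: [0.5486, 0.3756, 0.1282]
tcp_rot: [0.634, 0.672, 0.263, -0.277]
wrist_force: [0.1, -0.3, -1.8]
opening: 0.0513
grasp_force: 94.2
```

```bash
python3 - <<'E'
from a import *
from bench import eyes
W=[(20,.1,.11,4),(0,.1,.17,3),(-10,.09,.22,3)]
segs=[(*pw(a,b,c),n,0) for a,b,c,n in W]
sim(segs,s["tcp_pos"],R.from_quat(s["tcp_rot"]),s["joint_pos"]); go(segs)
E
```

```text
0 [0.55 0.39 0.14] e 0.0 v 0.59 pitch -27 zmin 0.069 x [0.52 0.58] y [0.28 0.49] [ 0.16  0.35  1.76  0.84  1.11 -0.32]
1 [0.55 0.4  0.15] e 0.0 v 0.59 pitch -25 zmin 0.083 x [0.52 0.58] y [0.29 0.5 ] [ 0.2   0.33  1.75  0.79  1.11 -0.24]
2 [0.55 0.41 0.16] e 0.0 v 0.59 pitch -22 zmin 0.096 x [0.51 0.58] y [0.3  0.52] [ 0.23  0.31  1.72  0.74  1.1  -0.17]
3 [0.55 0.42 0.17] e 0.0 v 0.59 pitch -20 zmin 0.11 x [0.51 0.58] y [0.31 0.53] [ 0.27  0.31  1.7   0.68  1.1  -0.1 ]
0 [0.55 0.42 0.18] e 0.0 v 1.16 pitch -13 zmin 0.129 x [0.51 0.58] y [0.31 0.53] [0.32 0.3  1.64 0.53 1.12 0.05]
1 [0.55 0.42 0.19] e 0.0 v 1.13 pitch -7 zmin 0.149 x [0.51 0.58] y [0.32 0.54] [0.38 0.31 1.59 0.39 1.15 0.18]
2 [0.55 0.43 0.19] e 0.0 v 1.07 pitch 0 zmin 0.17 x [0.51 0.58] y [0.33 0.54] [0.44 0.33 1.52 0.26 1.2  0.3 ]
0 [0.55 0.43 0.2 ] e 0.0 v 0.5 pitch 3 zmin 0.174 x [0.51 0.58] y [0.32 0.54] [0.46 0.34 1.48 0.2  1.25 0.35]
1 [0.55 0.42 0.22] e 0.0 v 0.48 pitch 7 zmin 0.179 x [0.51 0.58] y [0.32 0.54] [0.49 0.34 1.45 0.14 1.29 0.39]
2 [0.55 0.42 0.23] e 0.0 v 0.45 pitch 10 zmin 0.184 x [0.51 0.58] y [0.32 0.53] [0.51 0.35 1.41 0.08 1.34 0.43]
t 21.65 p [0.5486 0.3756 0.1282] F [ 0.1 -0.3 -1.8] op 0.0513 q [ 0.13  0.36  1.79  0.9   1.13 -0.39]
max 0.014 6.66 rows 10
[0.014, -0.0001, -0, 0.03, -2.49, 0.01, 0, 0.014, -0.0001, -0.0006, 0.03, -2.49, 0.01, 0, 0.0139, -0.0001, -0.0012, 0.03, -2.49, 0.01, 0, 0.0139, -0.0001, -0.0018, 0.03, -2.49, 0.01, 0, 0.009, 0, -0.0045, -0.01, -6.66, -0, 0, 0.0084, 0, -0.0055, -0.01, -6.66, -0, 0, 0.0077, 0, -0.0064, -0.01, -6.66, -0, 0, 0.0003, 0, -0.0109, 0, -3.34, -0, 0, -0.0003, 0, -0.0109, 0, -3.34, -0, 0, -0.0009, 0, -0.0108, 0, -3.34, -0, 0]
```

>>> drive_tool --commands '[0.014,-0.0001,0,0.03,-2.49,0.01,0,0.014,-0.0001,-0.0006,0.03,-2.49,0.01,0,0.0139,-0.0001,-0.0012,0.03,-2.49,0.01,0,0.0139,-0.0001,-0.0018,0.03,-2.49,0.01,0,0.009,0,-0.0045,-0.01,-6.66,0,0,0.0084,0,-0.0055,-0.01,-6.66,0,0,0.0077,0,-0.0064,-0.01,-6.66,0,0,0.0003,0,-0.0109,0,-3.34,0,0,-0.0003,0,-0.0109,0,-3.34,0,0,-0.0009,0,-0.0108,0,-3.34,0,0]'

```text
time_s: 22.9
tcp_pos: [0.5451, 0.422, 0.2261]
tcp_rot: [0.686, 0.727, 0.029, -0.031]
wrist_force: [0.3, -0.2, -1.2]
opening: 0.051
grasp_force: 94.3
```

```bash
python3 - <<'E'
from a import *
from bench import eyes
d=eyes.snapshot("top");e=eyes.snapshot("side")
x=cv2.resize(d["color"][190:240,225:305,::-1],None,fx=6,fy=6,interpolation=cv2.INTER_CUBIC)
y=cv2.resize(e["color"][225:325,308:388,::-1],None,fx=4,fy=4,interpolation=cv2.INTER_CUBIC)
x=np.pad(x,((0,y.shape[0]-x.shape[0]),(0,0),(0,0))); cv2.imwrite("pics/p3.png",np.hstack([x,y]))
# reverse transfer
k=np.load("pick.npz"); p0,r0=k["p"],R.from_quat(k["r"])
p,r=s["tcp_pos"],R.from_quat(s["tcp_rot"])
mid=R.concatenate([r0,r]).mean()
segs=[((.49,.02,.34),mid,14,0),(p0+.085*zh-.004*xh,r0,16,0)]
sim(segs,p,r,s["joint_pos"]); go(segs)
E
```

```text
0 [0.54 0.39 0.23] e 0.0 v 0.53 pitch 11 zmin 0.189 x [0.5  0.58] y [0.29 0.51] [0.48 0.3  1.46 0.06 1.34 0.37]
1 [0.54 0.36 0.24] e 0.0 v 0.55 pitch 12 zmin 0.195 x [0.49 0.58] y [0.26 0.48] [0.46 0.25 1.51 0.04 1.35 0.3 ]
2 [0.53 0.34 0.25] e 0.0 v 0.56 pitch 13 zmin 0.201 x [0.49 0.58] y [0.23 0.45] [0.43 0.2  1.55 0.02 1.35 0.23]
3 [0.53 0.31 0.26] e 0.0 v 0.58 pitch 15 zmin 0.207 x [0.48 0.58] y [0.2  0.42] [ 0.4   0.15  1.59 -0.    1.35  0.16]
4 [0.53 0.28 0.27] e 0.0 v 0.6 pitch 16 zmin 0.213 x [0.47 0.58] y [0.17 0.39] [ 0.36  0.09  1.64 -0.02  1.35  0.08]
5 [0.52 0.25 0.27] e 0.0 v 0.62 pitch 17 zmin 0.219 x [0.46 0.58] y [0.14 0.36] [ 0.33  0.04  1.68 -0.04  1.35  0.  ]
6 [0.52 0.22 0.28] e 0.0 v 0.65 pitch 18 zmin 0.225 x [0.45 0.58] y [0.11 0.33] [ 0.29 -0.01  1.71 -0.05  1.35 -0.08]
7 [0.51 0.19 0.29] e 0.0 v 0.67 pitch 20 zmin 0.23 x [0.44 0.58] y [0.09 0.3 ] [ 0.25 -0.06  1.75 -0.07  1.36 -0.16]
8 [0.51 0.16 0.3 ] e 0.0 v 0.7 pitch 21 zmin 0.236 x [0.44 0.58] y [0.06 0.27] [ 0.21 -0.11  1.78 -0.08  1.35 -0.25]
9 [0.51 0.13 0.31] e 0.0 v 0.74 pitch 22 zmin 0.242 x [0.43
[... 3432 characters left out ...]
2, 0, -0.0111, -0.0061, 0.0124, -0.52, -0.93, -2.32, 0, -0.0106, -0.0066, 0.0125, -0.52, -0.93, -2.32, 0, -0.0102, -0.0071, 0.0126, -0.52, -0.93, -2.32, 0, -0.0096, -0.0077, 0.0127, -0.52, -0.93, -2.32, 0]
[-0.0091, -0.0082, 0.0128, -0.52, -0.93, -2.32, 0, -0.0086, -0.0086, 0.0128, -0.52, -0.93, -2.32, 0, -0.008, -0.0091, 0.0129, -0.52, -0.93, -2.32, 0, -0.0074, -0.0095, 0.0129, -0.52, -0.93, -2.32, 0, -0.0068, -0.0099, 0.013, -0.52, -0.93, -2.32, 0, -0.0062, -0.0103, 0.013, -0.52, -0.93, -2.32, 0, -0.0056, -0.0107, 0.013, -0.52, -0.93, -2.32, 0, -0.0049, -0.011, 0.013, -0.52, -0.93, -2.32, 0, -0.0042, -0.0113, 0.0129, -0.52, -0.93, -2.32, 0, -0.0036, -0.0116, 0.0129, -0.52, -0.93, -2.32, 0]
```

View pics/p3.png

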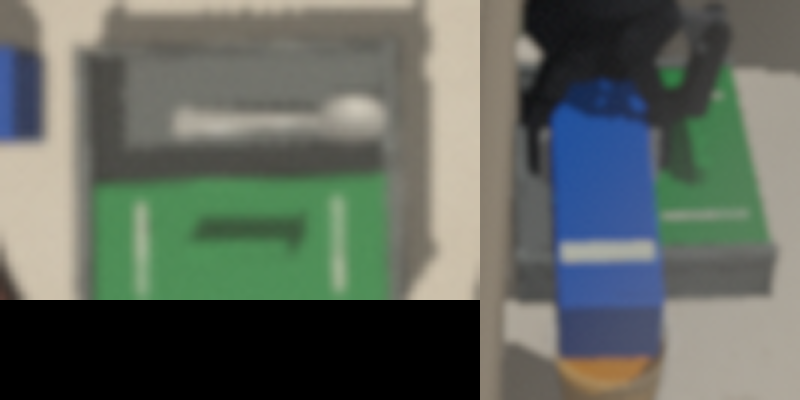

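>>> drive_tool --commands '[-0.0277,-0.0057,-0.0105,-0.58,-1.07,-2.64,0,-0.0276,-0.0068,-0.0101,-0.58,-1.07,-2.64,0,-0.0274,-0.008,-0.0096,-0.58,-1.07,-2.64,0,-0.0272,-0.0092,-0.0092,-0.58,-1.07,-2.64,0,-0.0269,-0.0103,-0.0088,-0.58,-1.07,-2.64,0,-0.0266,-0.0115,-0.0084,-0.58,-1.07,-2.64,0,-0.0262,-0.0126,-0.008,-0.58,-1.07,-2.64,0,-0.0257,-0.0137,-0.0077,-0.58,-1.07,-2.64,0,-0.0252,-0.0148,-0.0074,-0.58,-1.07,-2.64,0,-0.0247,-0.0159,-0.007,-0.58,-1.07,-2.64,0]'

```text
time_s: 24.25
tcp_pos: [0.5048, 0.1333, 0.3059]
tcp_rot: [0.502, 0.861, 0.01, 0.077]
wrist_force: [1.3, -0.2, -1.2]
opening: 0.0513
grasp_force: 94.4
```

>>> drive_tool --commands '[-0.024,-0.0169,-0.0068,-0.58,-1.07,-2.64,0,-0.0233,-0.018,-0.0065,-0.58,-1.07,-2.64,0,-0.0226,-0.019,-0.0063,-0.58,-1.07,-2.64,0,-0.0218,-0.0199,-0.006,-0.58,-1.07,-2.64,0,-0.0119,-0.0049,0.0121,-0.52,-0.93,-2.32,0,-0.0115,-0.0055,0.0122,-0.52,-0.93,-2.32,0,-0.0111,-0.0061,0.0124,-0.52,-0.93,-2.32,0,-0.0106,-0.0066,0.0125,-0.52,-0.93,-2.32,0,-0.0102,-0.0071,0.0126,-0.52,-0.93,-2.32,0,-0.0096,-0.0077,0.0127,-0.52,-0.93,-2.32,0]'

```text
time_s: 25.5
tcp_pos: [0.5268, -0.0616, 0.2796]
tcp_rot: [0.303, 0.937, -0.009, 0.174]
wrist_force: [-0.2, -0.1, -2.0]
opening: 0.051
grasp_force: 94.4
```

>>> drive_tool --commands '[-0.0091,-0.0082,0.0128,-0.52,-0.93,-2.32,0,-0.0086,-0.0086,0.0128,-0.52,-0.93,-2.32,0,-0.008,-0.0091,0.0129,-0.52,-0.93,-2.32,0,-0.0074,-0.0095,0.0129,-0.52,-0.93,-2.32,0,-0.0068,-0.0099,0.013,-0.52,-0.93,-2.32,0,-0.0062,-0.0103,0.013,-0.52,-0.93,-2.32,0,-0.0056,-0.0107,0.013,-0.52,-0.93,-2.32,0,-0.0049,-0.011,0.013,-0.52,-0.93,-2.32,0,-0.0042,-0.0113,0.0129,-0.52,-0.93,-2.32,0,-0.0036,-0.0116,0.0129,-0.52,-0.93,-2.32,0]'

```text
time_s: 26.75
tcp_pos: [0.5898, -0.1957, 0.1829]
tcp_rot: [0.099, 0.961, -0.026, 0.257]
wrist_force: [0.8, 1.4, -0.4]
opening: 0.0509
grasp_force: 94.4
```

```bash
python3 - <<'E'
from a import *
k=np.load("pick.npz"); p0,r0=k["p"],R.from_quat(k["r"])
print(HM.inv().apply(s["tcp_pos"]-p0),np.degrees((R.from_quat(s["tcp_rot"]).inv()*r0).as_rotvec()))
go([(p0+.065*zh-.001*xh,r0,4,0),(p0+.065*zh-.001*xh,r0,1,0),(p0+.012*zh-.001*xh,r0,5,0)])
E
```

```text
[-0.00330727 -0.0023417   0.08254653] [-0.01107095 -0.078822   -0.02588225]
t 26.75 p [ 0.5898 -0.1957  0.1829] F [ 0.8  1.4 -0.4] op 0.0509 q [-0.53 -0.06  2.04  0.26  0.68 -2.05]
max 0.0102 0.02 rows 10
[0.0041, 0.0006, 0.0017, -0, -0.02, -0.01, 0, 0.0041, 0.0006, 0.0017, -0, -0.02, -0.01, 0, 0.0041, 0.0006, 0.0017, -0, -0.02, -0.01, 0, 0.0041, 0.0006, 0.0017, -0, -0.02, -0.01, 0, -0, -0.0001, -0, -0.01, 0, 0.01, 0, 0.0102, 0, 0.0027, -0, 0, 0, 0, 0.0102, 0, 0.0027, -0, 0, 0, 0, 0.0102, 0, 0.0027, -0, 0, 0, 0, 0.0102, 0, 0.0027, -0, 0, 0, 0, 0.0102, 0, 0.0027, -0, 0, 0, 0]
```

>>> drive_tool --commands '[0.0041,0.0006,0.0017,0,-0.02,-0.01,0,0.0041,0.0006,0.0017,0,-0.02,-0.01,0,0.0041,0.0006,0.0017,0,-0.02,-0.01,0,0.0041,0.0006,0.0017,0,-0.02,-0.01,0,0,0,0,0,0,0,0,0.0102,0,0.0027,0,0,0,0,0.0102,0,0.0027,0,0,0,0,0.0102,0,0.0027,0,0,0,0,0.0102,0,0.0027,0,0,0,0,0.0102,0,0.0027,0,0,0,0]'

```text
time_s: 28.0
tcp_pos: [0.543, -0.1832, 0.1321]
tcp_rot: [0.099, 0.961, -0.027, 0.258]
wrist_force: [0.2, -0.9, -2.3]
opening: 0.0509
grasp_force: 94.4
```

```bash
python3 - <<'E'
from a import *
k=np.load("pick.npz"); p0,r0=k["p"],R.from_quat(k["r"])
print(HM.inv().apply(s["tcp_pos"]-p0),np.degrees((R.from_quat(s["tcp_rot"]).inv()*r0).as_rotvec()))
go([(p0+.0*zh-.0005*xh,r0,7,0),(p0+.0*zh-.0005*xh,r0,3,0)])
E
```

```text
[-0.00157462  0.00037887  0.01240779] [-0.06253595 -0.01134965  0.01421502]
t 28.0 p [ 0.543  -0.1832  0.1321] F [ 0.2 -0.9 -2.3] op 0.0509 q [-0.56 -0.11  2.19  0.32  0.59 -2.15]
max 0.0017 0.01 rows 10
[0.0017, -0.0001, 0.0006, -0.01, -0, 0, 0, 0.0017, -0.0001, 0.0006, -0.01, -0, 0, 0, 0.0017, -0.0001, 0.0006, -0.01, -0, 0, 0, 0.0017, -0.0001, 0.0006, -0.01, -0, 0, 0, 0.0017, -0.0001, 0.0006, -0.01, -0, 0, 0, 0.0017, -0.0001, 0.0006, -0.01, -0, 0, 0, 0.0017, -0.0001, 0.0006, -0.01, -0, 0, 0, -0.0001, 0.0001, 0, 0, -0, 0, 0, -0.0001, 0.0001, 0, 0, -0, 0, 0, -0.0001, 0.0001, 0, 0, -0, 0, 0]
```

>>> drive_tool --commands '[0.0017,-0.0001,0.0006,-0.01,0,0,0,0.0017,-0.0001,0.0006,-0.01,0,0,0,0.0017,-0.0001,0.0006,-0.01,0,0,0,0.0017,-0.0001,0.0006,-0.01,0,0,0,0.0017,-0.0001,0.0006,-0.01,0,0,0,0.0017,-0.0001,0.0006,-0.01,0,0,0,0.0017,-0.0001,0.0006,-0.01,0,0,0,0,0,0,0,0,0,0,0,0,0,0,0,0,0,0,0,0,0,0,0,0]'

```text
time_s: 29.25
tcp_pos: [0.5355, -0.1824, 0.1232]
tcp_rot: [0.099, 0.961, -0.027, 0.258]
wrist_force: [-0.0, 0.2, -1.2]
opening: 0.0512
grasp_force: 94.4
```

```bash
python3 - <<'E'
from a import *
k=np.load("pick.npz"); p0,r0=k["p"],R.from_quat(k["r"])
print(HM.inv().apply(s["tcp_pos"]-p0),HM.inv().apply(s["wrist_force"]),s["moment"])
go([])if 0 else None
go([(s["tcp_pos"],r0,4,.085),(s["tcp_pos"]-.09*pz,r0,6,.085)])
E
```

```text
[-0.00058193 -0.00036073  0.00087256] [ 0.80088263  0.22929454 -0.91914059] [ 0.0863871   0.35160704 -0.01418884]
t 29.25 p [ 0.5355 -0.1824  0.1232] F [-0.   0.2 -1.2] op 0.0512 q [-0.57 -0.11  2.21  0.34  0.57 -2.18]
max 0.015 0.01 rows 10
[0, 0, 0, 0, 0, 0.01, 0.085, 0, 0, 0, 0, 0, 0.01, 0.085, 0, 0, 0, 0, 0, 0.01, 0.085, 0, 0, 0, 0, 0, 0.01, 0.085, -0, 0, -0.015, 0, 0, -0, 0.085, -0, 0, -0.015, 0, 0, -0, 0.085, -0, 0, -0.015, 0, 0, -0, 0.085, -0, 0, -0.015, 0, 0, -0, 0.085, -0, 0, -0.015, 0, 0, -0, 0.085, -0, 0, -0.015, 0, 0, -0, 0.085]
```

>>> drive_tool --commands '[0.0005,0,0.0003,0,0,0,0,0.0005,0,0.0003,0,0,0,0,0.0004,0,0.0003,0,0,0,0,0,0,0,0,0,0,0,0,0,0,0,0,0,0,0,0,0,0,0,0,0,0,0,0,0,0,0,0.06,0,0,0,0,0,0,0.085,0,0,0,0,0,0,0.085,0,0,0,0,0,0,0.085]'

```text
time_s: 30.5
tcp_pos: [0.5346, -0.1821, 0.1214]
tcp_rot: [0.099, 0.961, -0.026, 0.258]
wrist_force: [0.8, -0.2, 1.5]
opening: 0.0849
grasp_force: 0.0
```

```bash
python3 - <<'E'
from a import *
p,r=s["tcp_pos"],R.from_quat(s["tcp_rot"])
RT=COV
X=np.array([.4695,.2222,.068])
m=R.concatenate([r,RT]).mean()
segs=[(p-.09*pz,r,6,.085),((.45,.02,.28),m,8,.085),(X+[0,0,.12],RT,8,.06),(X,RT,8,.06)]
sim(segs,p,r,s["joint_pos"]); go(segs)
E
```

```text
0 [ 0.53 -0.18  0.13] e 0.0 v 0.34 pitch 45 zmin 0.041 x [0.43 0.62] y [-0.22 -0.14] [-0.58 -0.15  2.22  0.33  0.6  -2.17]
1 [ 0.52 -0.18  0.15] e 0.0 v 0.36 pitch 45 zmin 0.054 x [0.42 0.61] y [-0.22 -0.13] [-0.58 -0.2   2.23  0.32  0.64 -2.16]
2 [ 0.51 -0.18  0.16] e 0.0 v 0.36 pitch 45 zmin 0.067 x [0.41 0.61] y [-0.22 -0.13] [-0.59 -0.24  2.24  0.31  0.67 -2.15]
3 [ 0.51 -0.18  0.17] e 0.0 v 0.35 pitch 45 zmin 0.08 x [0.41 0.6 ] y [-0.22 -0.13] [-0.6  -0.28  2.25  0.3   0.71 -2.15]
4 [ 0.5  -0.17  0.19] e 0.0 v 0.35 pitch 45 zmin 0.093 x [0.4  0.59] y [-0.22 -0.13] [-0.61 -0.33  2.26  0.29  0.75 -2.14]
5 [ 0.49 -0.17  0.2 ] e 0.0 v 0.34 pitch 45 zmin 0.106 x [0.39 0.58] y [-0.22 -0.13] [-0.62 -0.37  2.26  0.29  0.79 -2.14]
0 [ 0.49 -0.15  0.21] e 0.0 v 1.76 pitch 43 zmin 0.118 x [0.39 0.58] y [-0.2 -0.1] [-0.54 -0.41  2.26  0.19  0.82 -1.92]
1 [ 0.48 -0.12  0.22] e 0.0 v 1.68 pitch 42 zmin 0.129 x [0.38 0.58] y [-0.18 -0.06] [-0.46 -0.44  2.25  0.1   0.87 -1.71]
2 [ 0.48 -0.1   0.23] e 0.0 v 1.57 pitch 40 zmin 0.141 x [0.37 0.57] y [-0.17 -0.03] [-0.39 -0.46  2.24  0.03  0.93 -1.
[... 3089 characters left out ...]
23, 1.6, 4.57, 0.085, 0.017, 0.0145, -0.0145, 1.23, 1.6, 4.57, 0.085, 0.0203, 0.0173, 0.0081, 1.22, 1.6, 4.57, 0.06, 0.0214, 0.0158, 0.0083, 1.22, 1.6, 4.57, 0.06, 0.0224, 0.0142, 0.0086, 1.22, 1.6, 4.57, 0.06, 0.0232, 0.0126, 0.009, 1.22, 1.6, 4.57, 0.06, 0.0239, 0.0109, 0.0094, 1.22, 1.6, 4.57, 0.06, 0.0244, 0.0092, 0.0098, 1.22, 1.6, 4.57, 0.06]
[0.0248, 0.0074, 0.0104, 1.22, 1.6, 4.57, 0.06, 0.025, 0.0057, 0.0109, 1.22, 1.6, 4.57, 0.06, -0, -0, 0.015, 0, -0, -0, 0.06, -0, -0, 0.015, 0, -0, -0, 0.06, -0, -0, 0.015, 0, -0, -0, 0.06, -0, -0, 0.015, 0, -0, -0, 0.06, -0, -0, 0.015, 0, -0, -0, 0.06, -0, -0, 0.015, 0, -0, -0, 0.06, -0, -0, 0.015, 0, -0, -0, 0.06, -0, -0, 0.015, 0, -0, -0, 0.06]
```

>>> drive_tool --commands '[0,0,-0.015,0,0,0,0.085,0,0,-0.015,0,0,0,0.085,0,0,-0.015,0,0,0,0.085,0,0,-0.015,0,0,0,0.085,0,0,-0.015,0,0,0,0.085,0,0,-0.015,0,0,0,0.085,0.0035,0.0226,-0.0137,1.23,1.6,4.57,0.085,0.0057,0.0219,-0.014,1.23,1.6,4.57,0.085,0.0078,0.0211,-0.0143,1.23,1.6,4.57,0.085,0.0098,0.0201,-0.0145,1.23,1.6,4.57,0.085]'

```text
time_s: 31.75
tcp_pos: [0.4699, -0.0757, 0.2403]
tcp_rot: [0.264, 0.943, -0.021, 0.2]
wrist_force: [0.2, 0.5, -1.1]
opening: 0.0849
grasp_force: 0.0
```

>>> drive_tool --commands '[0.0118,0.0189,-0.0146,1.23,1.6,4.57,0.085,0.0136,0.0176,-0.0146,1.23,1.6,4.57,0.085,0.0154,0.0161,-0.0146,1.23,1.6,4.57,0.085,0.017,0.0145,-0.0145,1.23,1.6,4.57,0.085,0.0203,0.0173,0.0081,1.22,1.6,4.57,0.06,0.0214,0.0158,0.0083,1.22,1.6,4.57,0.06,0.0224,0.0142,0.0086,1.22,1.6,4.57,0.06,0.0232,0.0126,0.009,1.22,1.6,4.57,0.06,0.0239,0.0109,0.0094,1.22,1.6,4.57,0.06,0.0244,0.0092,0.0098,1.22,1.6,4.57,0.06]'

```text
time_s: 33.0
tcp_pos: [0.4649, 0.1726, 0.2107]
tcp_rot: [0.627, 0.778, -0.003, 0.035]
wrist_force: [0.2, 0.1, 0.1]
opening: 0.06
grasp_force: 0.0
```

```bash
python3 - <<'E'
from seg import *
from bench import eyes
old=dict(C["top"]); 
def bl():
    k=blob("top",'b',(345,175,400,255)); r=cv2.minAreaRect(k.astype(np.float32)); return r, cv2.contourArea(k.astype(np.float32))
print(bl()); C["top"]=eyes.snapshot("top"); print(bl())
from plan import *
X=np.array([.4695,.2222,.068])
go([(X+[0,0,.12],COV,3,.06),(X,COV,7,.06)])
E
```

```text
(((374.45831298828125, 215.09268188476562), (16.87828826904297, 53.01017761230469), 17.241458892822266), 800.234375)
(((375.00531005859375, 215.22293090820312), (17.460235595703125, 53.419639587402344), 18.047819137573242), 831.3984375)
t 33.05 p [0.4644 0.1745 0.2091] F [-2.5 -0.1 -1. ] op 0.0602 q [ 0.24 -0.08  1.92 -0.06  1.27  0.04]
max 0.0171 2.94 rows 10
[0.0156, 0.0048, 0.0064, 0.77, 1, 2.94, 0.06, 0.0157, 0.004, 0.0066, 0.77, 1, 2.94, 0.06, 0.0158, 0.0033, 0.0068, 0.77, 1, 2.94, 0.06, -0, 0, 0.0171, -0, 0, -0, 0.06, -0, 0, 0.0171, -0, 0, -0, 0.06, -0, 0, 0.0171, -0, 0, -0, 0.06, -0, 0, 0.0171, -0, 0, -0, 0.06, -0, 0, 0.0171, -0, 0, -0, 0.06, -0, 0, 0.0171, -0, 0, -0, 0.06, -0, 0, 0.0171, -0, 0, -0, 0.06]
```

>>> drive_tool --commands '[0.0156,0.0048,0.0064,0.77,1,2.94,0.06,0.0157,0.004,0.0066,0.77,1,2.94,0.06,0.0158,0.0033,0.0068,0.77,1,2.94,0.06,0,0,0.0171,0,0,0,0.06,0,0,0.0171,0,0,0,0.06,0,0,0.0171,0,0,0,0.06,0,0,0.0171,0,0,0,0.06,0,0,0.0171,0,0,0,0.06,0,0,0.0171,0,0,0,0.06,0,0,0.0171,0,0,0,0.06]' --newtons 25

```text
time_s: 34.3
tcp_pos: [0.4701, 0.2191, 0.069]
tcp_rot: [0.684, 0.729, -0.0, 0.002]
wrist_force: [0.4, 0.1, 0.6]
opening: 0.06
grasp_force: 0.0
```

>>> drive_tool --commands '[0,0,0,0,0,0,0,0,0,0,0,0,0,0,0,0,0,0,0,0,0,0,0,0,0,0,0,0,0,0,0,0,0,0,0,0,0,0,0,0,0,0,0,0,0,0,0,0,0,0,0,0,0,0,0,0,0,0,0,0,0,0,0,0,0,0,0,0,0,0]'

```text
time_s: 35.55
tcp_pos: [0.4708, 0.2194, 0.071]
tcp_rot: [0.684, 0.729, 0.001, 0.003]
wrist_force: [-0.4, -0.8, 5.5]
opening: 0.0111
grasp_force: 29.3
```

>>> drive_tool --commands '[0,0.008,0,0,0,0,0,0,0.008,0,0,0,0,0,0,0.008,0,0,0,0,0,0,0.008,0,0,0,0,0,0,0.008,0,0,0,0,0,0,0.008,0,0,0,0,0,0,0.008,0,0,0,0,0,0,0.008,0,0,0,0,0,0,0.008,0,0,0,0,0,0,0.004,0,0,0,0,0]'

```text
time_s: 36.8
tcp_pos: [0.5466, 0.2237, 0.071]
tcp_rot: [0.684, 0.729, 0.0, 0.003]
wrist_force: [-1.4, -1.3, 6.0]
opening: 0.011
grasp_force: 29.4
```

>>> drive_tool --commands '[0,0.002,0,0,0,0,0,0,0.002,0,0,0,0,0,0,0.002,0,0,0,0,0,0,0.002,0,0,0,0,0,0,0.0015,0,0,0,0,0,0,0.0015,0,0,0,0,0,0,0.001,0,0,0,0,0,0,0.001,0,0,0,0,0,0,0,0,0,0,0,0,0,0,0,0,0,0,0]'

```text
time_s: 38.05
tcp_pos: [0.5569, 0.2243, 0.0709]
tcp_rot: [0.684, 0.729, -0.002, 0.001]
wrist_force: [-10.0, -3.0, 12.9]
opening: 0.0113
grasp_force: 30.3
```

>>> drive_tool --commands '[0,0,0,0,0,0,0.06,0,0,0,0,0,0,0.06,0,0,0,0,0,0,0.06,0,0,0,0,0,0,0.06,0,0,-0.03,0,0,0,0.06,0,0,-0.03,0,0,0,0.06,0,0,-0.04,0,0,0,0.06,0,0,-0.04,0,0,0,0.06,0,-0.02,-0.03,0,0,0,0.06,0,-0.04,-0.02,0,0,0,0.06]'

```text
time_s: 39.3
tcp_pos: [0.4991, 0.2215, 0.2622]
tcp_rot: [0.685, 0.729, 0.001, 0.003]
wrist_force: [-0.0, -0.1, 0.6]
opening: 0.06
grasp_force: 0.0
```

>>> drive_tool --commands '[0,-0.03,0,0,0,0,0.06,-0.03,0,0,0,0,0,0.06,-0.04,0,0,0,0,0,0.06,-0.04,0,0,0,0,0,0.06,-0.04,0,0,0,0,0,0.06,-0.04,0,0,0,0,0,0.06,0,0,0,0,0,0,0.06,0,0,0,0,0,0,0.06,0,0,0,0,0,0,0.06,0,0,0,0,0,0,0.06]'

```text
time_s: 40.55
tcp_pos: [0.4804, 0.031, 0.2608]
tcp_rot: [0.684, 0.73, -0.0, 0.002]
wrist_force: [-0.5, 0.1, 0.4]
opening: 0.0603
grasp_force: 0.0
```

```bash
python3 - <<'E'
from seg import *
from bench import eyes
q0=quad(blob("top",'g',(225,185,305,255))); p0=C["top"]["color"].copy()
C["top"]=eyes.snapshot("top"); 
q=quad(blob("top",'g',(225,185,305,255))); print("centre shift px",q.mean(0)-q0.mean(0))
print(cv2.minAreaRect(blob("top",'b',(345,175,400,255)).astype(np.float32)))
o=lambda im,w:(lambda m:np.round(np.argwhere(m).mean(0),2))((lambda c:(c[...,0].astype(int)-c[...,2]>w[4]))(im[w[1]:w[3],w[0]:w[2]]))
for w in((198,200,222,222,90),(308,200,326,218,45)): print(w,o(p0,w),o(C["top"]["color"],w))
E
```

```text
centre shift px [-0.19387817 -4.0187683 ]
((374.9776916503906, 215.1769561767578), (17.32288360595703, 53.4052734375), 17.979713439941406)
(198, 200, 222, 222, 90) [10.43 10.56] [10.47 10.54]
(308, 200, 326, 218, 45) [11.11  7.74] [ 8.  12.5]
```

```bash
python3 -c "
from bench import manip
print(manip.close_job())"
```

```text
the job is handed in; nothing more can be done
None
```

The job is handed in at about 41 s of the 72 s: the teaspoon looked flat in the bay before I shut the cover fully over it (both ends of the slide felt as hard stops), and the holder is back in its stand. The glass did not move; the arm hid the pepper mill in my last picture and I did not re-check the honey jar, but I felt no contact with either.

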